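# Turn the drive shaft's flat to the setscrew and tighten it with the hex key

## Task

On the small drive unit, turn the shaft by its crank until its flat (marked with a red line) faces straight up at the setscrew in the pulley hub. Then take the big L-shaped hex key from its blue rest, seat its short arm fully in the setscrew and swing the long arm clockwise until the screw stops. Finally hang the key back in the slots of its rest, short arm down, leaving the shaft as set and the bottle, bearing and screwdriver where they are.

Things in the scene. Friction and masses are not known exactly. Their poses are not given: they have to be found in the camera images.
- drive_unit: Fixed unit: plate 130x250x14 mm; bearing blocks at y=-100,+100, tops 119 mm high; locked pulley 92 mm across (y 12 to 50, top 131 high) and its steel hub 66 mm across (y -46 to 12). Origin: centre of underside. y is parallel to the shaft (axis 85 mm up, over x=0, crank at +y end), x is level, away from the robot. Upright setscrew in a 40 mm boss on the hub at x=0, y=-17, 130 mm high.
- shaft (a joint): Angle (rad) of the 40 mm shaft, its 26 mm wide flat (red line, seen between hub and blocks) and crank. 0: flat faces straight up at the setscrew; crank arm, on the flat's side, straight up. Positive: crank leans to the unit's -x (to the robot). Starts 0.5 to 1.15, range -1.5 to 1.5. Drag 0.25 N m, stays where left. Within 0.12 counts as facing.
- crank_pin (a point): Middle of the crank's black grip, a fixed bar 18 mm in diameter, 52 mm long, parallel to the shaft (unit's y), 60 mm out from the shaft axis, 164 mm along y from the unit's origin, free from above and outside; the crank arm's face is 28 mm from here towards the pulley. z axis: from the shaft out along the crank arm.
- setscrew (a joint): Angle (rad) of the setscrew, positive clockwise from above. Starts -0.2 to 0.2, stops dead at 1.0 (tight); above 0.9 counts as tight. Drag 0.3 N m; stays where left. At 0 two opposite corners of its hexagon socket lie along the unit's x axis. A yellow paint dot marks the corner that points to +x at 0.
- socket (a point): Centre of the mouth of the setscrew's hexagon socket, upright, open upwards, 15 mm across flats, 14 mm deep, 130 mm above the bench. Turns with the screw: its x axis points at the yellow dot. The key fits at any of six angles (every 60 degrees), about 6 degrees of play to either side.
- hex_key: Dark steel L-shaped hex key, loose, 250 g, 14 mm across flats, long arm 140 mm, short arm 56 mm overall, green band near the free end. Origin: middle of the long arm, on its axis. x: along it towards the bend; z up; short arm hangs down at x=+63 mm, two of its corners along x. Flat sides face y: grip across y. Starts in the rest's slots, x along the rest's x.
- key_tip (a point): Centre of the end of the key's short arm: at x = +63 mm, z = -49 mm in the key's frame; axes as the key's. Fully seated it is 14 mm below the socket's mouth.
- key_rest: Blue rest fixed to the bench: foot 150x75x10 mm, two slotted posts 8 mm thick at x=-38 and +38 mm; slots 20 mm wide (across y) with flared mouths, floors 65 mm above the bench, post tops 86 mm high, 58 mm across the flares. Origin: centre of the underside.
- rest_seat (a point): Point 73 mm above the centre of the rest's underside: where the middle of the key's long arm lies when the key hangs in the slots. Axes as the rest's.
- oil_bottle: Bystander: white bottle with red cap, 44 mm in diameter, 110 mm tall; origin at the centre of its underside. Leave alone.
- spare_bearing: Bystander: steel ring 64 mm across, 18 mm high, lying flat; origin at the centre of its underside. Leave alone.
- screwdriver: Bystander: orange-handled screwdriver 200 mm long, lying down. Leave alone.
Things that resemble listed ones, but are neither listed nor needed, are in the scene too. There is more than one size of the hex_key; the job needs the larger. Of the things shaped like the key_rest, the blue one is meant.

How it is judged:
By the outcome, as a careful person would: the job done as asked, in the order asked, and still so for the second after the job is handed in, with the robot touching nothing.
It also fails if it takes over 67 s, if anything falls off the work surface, if the arm or the gripper's body presses on something with over 40 N, if the wrist force passes 120 N, or if a joint passes its speed limit or range.

## Robot

A 6-joint arm with a two-finger parallel gripper is mounted at the origin on the work surface. World frame = base frame: x ahead of the robot, y to its left, z up, the work surface at z = 0. Lengths are in m, angles in rad, forces in N, time in s.
With the tool pointing down it reaches from about 0.275 to 0.975 m from the base axis. Payload 8.4 kg.
Tool frame: the origin (TCP) lies at the very end of the fingers, on their centre line; the grasp point (between the pads) lies 19 mm behind it (robot.grip_depth is the distance from the TCP to the grasp point, in m); x points along the fingers, y is the direction in which the jaws open and shut, and the axes are right-handed (so a half turn about x gives the same grasp; the last joint's range is limited). The gripper opens to 92 mm and grips with 3 to 60 N. Pads are 20 mm wide; open, the fingers measure 128 mm over their backs; the gripper's body (75 mm by 189 mm) begins 69 mm behind the grasp point.
Start: joints at [1.126, 0.353, 1.633, -0, 1.155, -0.002], TCP at [0.268, 0.565, 0.215] pointing down, gripper open.
Joint ranges: [-2.63, 2.63], [-0.92, 2.1], [0.06, 2.66], [-1.3, 4.44], [0, 2.69], [-3.02, 3.02]. Speed limits (rad/s): [2.22, 2.22, 2.79, 3.14, 3.14, 3.14].

## Interface

Orientations are given as a unit quaternion [x, y, z, w].
In Python, from plant import monitor, optics, robot gives the robot as it stands. The module is installed in compiled form; this text tells all that it offers.
- The arm moves only by the shell command python3 -m pendant 'ROWS' [FORCE]. ROWS is JSON, a list of rows, each a list of 3 entries, a list of its own where there are three numbers: the opening in per cent of the stroke, from 0 (shut) to 100 (fully open), then the shift along the tool's x, y, z in mm, then the turn about the tool's x in degrees. In form: [[fingers, [dx, dy, dz], turn], ...]. A call has 1 to 20 rows; each row shifts and turns the pose as measured when the row begins, along the tool's axes as they then stand; what a row does not reach is not made up. A row lasts 1/10 s, in which the tool goes at most 50 mm and 8.59 degrees, less where a joint would pass 70% of its speed; a pose out of reach is approached as far as the arm can. A call is refused whole if a number of a shift passes 50 or a number of a turn 8.59, either way. A call with a gripper value outside its range is refused whole. The fingers move at their own pace and stop on an object; FORCE is the grip in N (left out, the last holds). Time passes only in rows, so rows that do not move let the fingers close. It gives the time, the measured TCP pose, the force and the opening at its end, in the units of the state.
- monitor.read_state(): the state, without advancing time (a new reading comes with each control period).
- optics.camera(name): name is "scene" or "top" or "wrist"; returns a dict with "frame" (384x512x3 uint8, red, green, blue), "fov_y" (degrees; the focal length in pixels is half the picture's height over the tangent of half this angle, whatever the lens; pixels are square), "cx", "cy" (the principal point, pixels), "R" (3x3) and "t" (3): a world point X has camera coordinates R X + t; the wrist camera has in their place "hand_eye" (4x4, takes a point from camera to tool coordinates, whose origin is the TCP and whose axes are the tool frame's). Camera axes: x right, y down, z forward; pixel columns grow to the right and rows downward; lengths in m; the calibration is good to about 2 mm. The wrist camera is an equidistant fisheye: a pixel r from the principal point sees the ray r / f radians off the axis. A picture is of the moment at which its call begins: read the wrist's pose just before it. There is no depth.
- robot.finish_job(): hands the job in, once; it reports no verdict.
The state is a dict: "t": time; "joint_pos": joint angles; "joint_velocities": joint speeds; "tau": joint torques, N m; "tcp_pos": TCP position; "orientation": TCP orientation; "wrist_force": force on the tool from outside, world axes, zero at the start; "ft_torque": the same for the moment, N m; "gripper_width": finger opening in m.
Only numpy, scipy, OpenCV 4.12 (cv2) and the standard library are available. Lean on these libraries where they do the work, as an engineer would, in place of code of your own. Each camera call takes 0.05 s, during which the arm holds its last target.

## Working session

There is one attempt and no reset: what is moved stays moved. The work goes in short steps, Python scripts to look and compute and a shell command to move; the robot and the scene stay as the last step left them, time stands still between calls to the robot, and variables do not carry over. Pictures are saved under pics/ and viewed, and the job is handed in when it is done.

```bash
mkdir -p pics; ls; python3 - <<'E'
from plant import monitor, optics, robot
import cv2
s=monitor.read_state(); print(s)
for n in ["scene","top","wrist"]:
    c=optics.camera(n); cv2.imwrite(f"pics/{n}0.png",c["frame"][:,:,::-1])
    print(n,{k:v for k,v in c.items() if k!="frame"})
print(robot.grip_depth)
E
```

```text
pics
{'t': 0.0, 'joint_pos': array([ 1.12562130e+00,  3.53635661e-01,  1.63416274e+00, -3.36096513e-05,
        1.15519296e+00, -2.37298591e-03]), 'joint_velocities': array([-8.11594986e-04, -1.43956497e-03, -6.88405046e-04,  2.72789779e-04,
       -1.14949308e-05, -6.27572021e-04]), 'tau': array([-6.42332197e-04, -5.93847406e+01, -3.34213257e+01,  6.96612778e-02,
        2.33248057e-02, -1.06872362e-04]), 'tcp_pos': array([0.26756923, 0.56426075, 0.21385926]), 'orientation': array([ 0.15478896,  0.68994686, -0.15575816,  0.68974858]), 'wrist_force': array([-0.1844914 , -0.61737273, -0.10118523]), 'ft_torque': array([-0.02335632, -0.02324883, -0.04639002]), 'gripper_width': 0.09208972093666709}
scene {'fov_y': 44.313514977163415, 'cx': 254.03961506135886, 'cy': 180.78387680737202, 'R': array([[ 0.63234621,  0.77466712, -0.00539599],
       [ 0.44979905, -0.37281573, -0.81159672],
       [-0.63072901,  0.510783  , -0.58419315]]), 't': array([-0.37478453, -0.1701936 ,  1.60146328])}
top {'fov_y': 43.741068813472005, 'cx': 265.52154835755056, 'cy': 195.36519931959828, 'R': array([[-0.01079738, -0.99993137,  0.00454713],
       [-0.99407813,  0.01024221, -0.108184  ],
       [ 0.10813   , -0.00568831, -0.99412049]]), 't': array([1.32691967e-03, 6.04048438e-01, 1.48355074e+00])}
wrist {'fov_y': 65.70646984690485, 'cx': 255.28137704711156, 'cy': 193.54929567780883, 'hand_eye': array([[ 9.48523080e-04, -2.96860091e-01,  9.54920513e-01,
        -1.70537421e-01],
       [ 9.99998675e-01, -9.81441236e-04, -1.29840394e-03,
        -1.05307855e-03],
       [ 1.32264268e-03,  9.54920480e-01,  2.96858767e-01,
        -8.56500021e-02],
       [ 0.00000000e+00,  0.00000000e+00,  0.00000000e+00,
         1.00000000e+00]])}
0.0187
```

View pics/scene0.png

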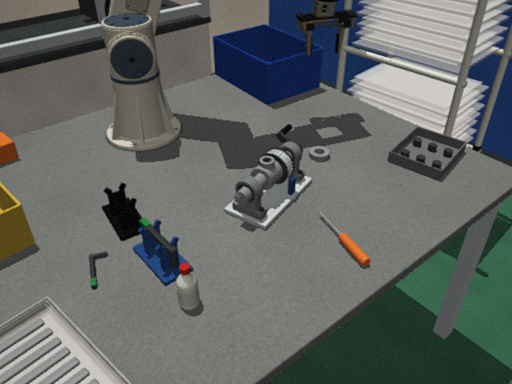

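View pics/top0.png

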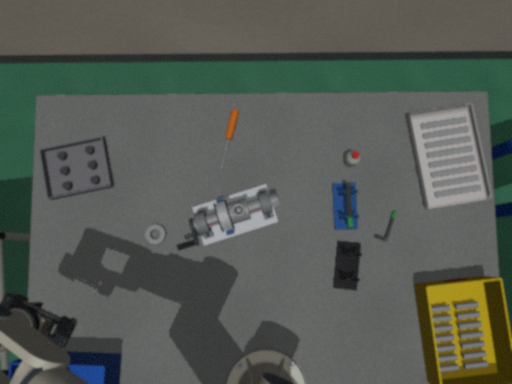

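View pics/wrist0.png

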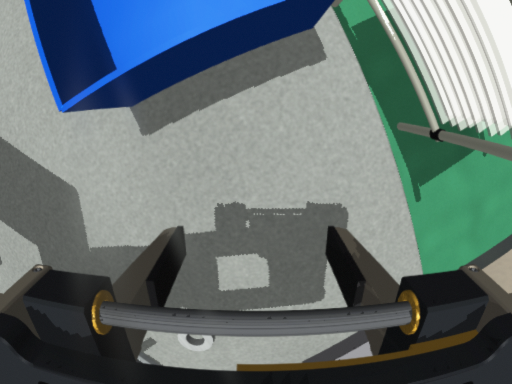

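```bash
cat > h.py <<'E'
from plant import monitor, optics, robot
import numpy as np, cv2
from scipy.spatial.transform import Rotation as Ro
def f(c): return c["frame"].shape[0]/2/np.tan(np.radians(c["fov_y"])/2)
def ray(c,u,v,st=None):
    """origin,dir world"""
    if "R" in c:
        d=np.array([(u-c["cx"])/f(c),(v-c["cy"])/f(c),1.]); R=c["R"]
        o=-R.T@c["t"]; d=R.T@d
    else:
        dx,dy=u-c["cx"],v-c["cy"]; r=np.hypot(dx,dy)+1e-9; th=r/f(c)
        d=np.array([np.sin(th)*dx/r,np.sin(th)*dy/r,np.cos(th)])
        T=np.eye(4);T[:3,:3]=Ro.from_quat(st["orientation"]).as_matrix();T[:3,3]=st["tcp_pos"]
        M=T@c["hand_eye"]; o=M[:3,3]; d=M[:3,:3]@d
    return o,d/np.linalg.norm(d)
def onz(c,u,v,z,st=None):
    o,d=ray(c,u,v,st); return o+d*(z-o[2])/d[2]
def proj(c,X,st=None):
    X=np.asarray(X,float)
    if "R" in c:
        p=c["R"]@X+c["t"]; return np.array([c["cx"]+f(c)*p[0]/p[2],c["cy"]+f(c)*p[1]/p[2]])
    T=np.eye(4);T[:3,:3]=Ro.from_quat(st["orientation"]).as_matrix();T[:3,3]=st["tcp_pos"]
    p=np.linalg.inv(T@c["hand_eye"])@np.append(X,1); p=p[:3]
    r=np.hypot(p[0],p[1])+1e-12; th=np.arctan2(r,p[2])
    return np.array([c["cx"]+f(c)*th*p[0]/r,c["cy"]+f(c)*th*p[1]/r])
def tri(rays):
    A=np.zeros((3,3));b=np.zeros(3)
    for o,d in rays:
        P=np.eye(3)-np.outer(d,d);A+=P;b+=P@o
    X=np.linalg.solve(A,b); return X,[np.linalg.norm((np.eye(3)-np.outer(d,d))@(X-o)) for o,d in rays]
def tool():
    s=monitor.read_state(); return s["tcp_pos"],Ro.from_quat(s["orientation"]).as_matrix(),s
def crop(fr,u0,v0,u1,v1,k,name):
    im=cv2.resize(fr[v0:v1,u0:u1],None,fx=k,fy=k,interpolation=cv2.INTER_CUBIC)[:,:,::-1].copy()
    cv2.imwrite("pics/"+name,im)
E
python3 - <<'E'
from h import *
t=cv2.imread("pics/top0.png")[:,:,::-1]; s=cv2.imread("pics/scene0.png")[:,:,::-1]
crop(t,170,170,290,260,6,"t1.png"); crop(t,320,130,420,300,3.5,"t2.png")
crop(s,220,110,330,230,5,"s1.png"); crop(s,80,170,210,310,4,"s2.png")
E
```

```text
(no output)
```

View pics/t1.png

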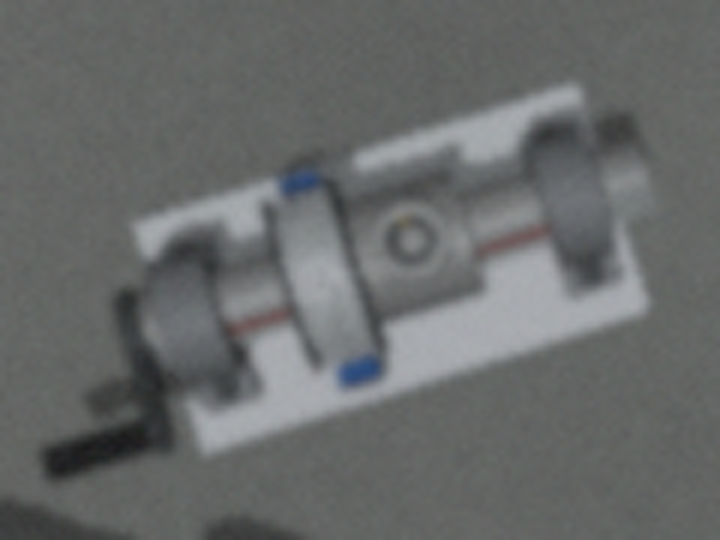

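View pics/t2.png

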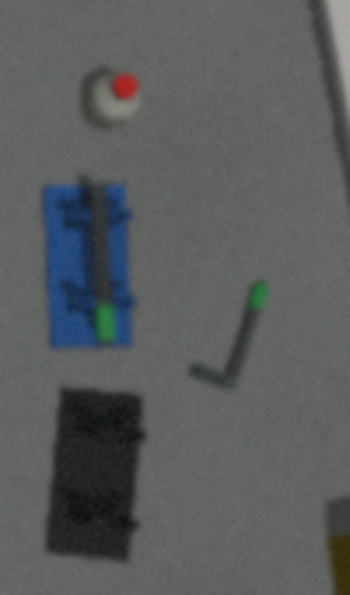

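View pics/s1.png

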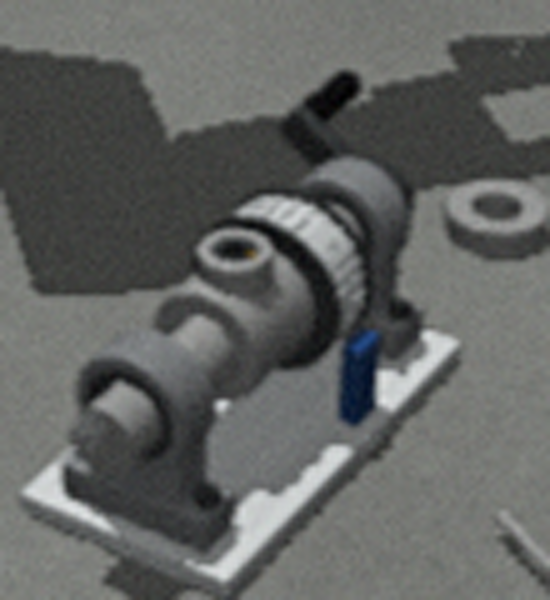

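View pics/s2.png

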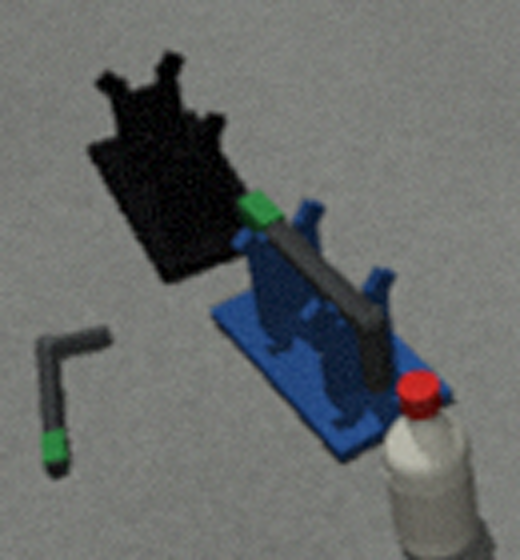

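```bash
python3 - <<'E'
from h import *
c=optics.camera("top"); fr=c["frame"]
hsv=cv2.cvtColor(fr,cv2.COLOR_RGB2HSV)
def pt(u,v,z,k,u0,v0): return onz(c,u0+(u+.5)/k-.5,v0+(v+.5)/k-.5,z)
P=[pt(u,v,.014,6,170,170) for u,v in [(133,222),(578,85),(648,308),(203,455)]]
print("plate",np.round(P,4)); print("sides",[np.linalg.norm(P[i]-P[(i+1)%4]) for i in range(4)])
cen=np.mean(P,0); print("cen",cen)
ax=(P[0]-P[1]+P[3]-P[2]);ang=np.degrees(np.arctan2(ax[1],ax[0]));print("y-axis deg",ang)
print("boss", pt(412,240,.130,6,170,170))
# rest blue
m=cv2.inRange(hsv,(105,120,40),(125,255,255)); m[:, :320]=0;m[:,370:]=0;m[:160]=0;m[240:]=0
cs,_=cv2.findContours(m,cv2.RETR_EXTERNAL,cv2.CHAIN_APPROX_NONE)
k=max(cs,key=cv2.contourArea);r=cv2.minAreaRect(k);print(r)
# extent in world on z=.01
pts=np.array([onz(c,*p[0],.010)[:2] for p in k],np.float32);print("rest rect",cv2.minAreaRect(pts))
cr=[pt(u,v,.01,3.5,320,130) for u,v in [(43,186),(126,184),(131,345),(51,347)]]
print("rest corners",np.round(cr,4),"c",np.mean(cr,0), "dir", np.degrees(np.arctan2(*( (cr[0]-cr[3]+cr[1]-cr[2])[[1,0]]))))
print("key green",pt(106,322,.08,3.5,320,130),"bend",pt(99,186,.08,3.5,320,130))
print("bottle cap",pt(125,86,.11,3.5,320,130))
E
```

```text
plate [[ 0.5724  0.2312  0.014 ]
 [ 0.6437 -0.0068  0.014 ]
 [ 0.5237 -0.0428  0.014 ]
 [ 0.4484  0.1935  0.014 ]]
sides [np.float64(0.2484933988348374), np.float64(0.1252632878628939), np.float64(0.2479730395813406), np.float64(0.12957718582319952)]
cen [0.54703583 0.0937917  0.014     ]
y-axis deg 107.15984155761676
boss [0.55201955 0.07655704 0.13      ]
((339.7619934082031, 205.54954528808594), (45.443668365478516, 12.669869422912598), 87.70938873291016)
rest rect ((0.5715754628181458, -0.24336563050746918), (0.14587748050689697, 0.04069630801677704), 0.6976136565208435)
rest corners [[ 0.6452 -0.2201  0.01  ]
 [ 0.6462 -0.2968  0.01  ]
 [ 0.4979 -0.2967  0.01  ]
 [ 0.4968 -0.2235  0.01  ]] c [ 0.57151771 -0.25925725  0.01      ] dir 0.6605726697785442
key green [ 0.51548916 -0.26175048  0.08      ] bend [ 0.63527096 -0.25916264  0.08      ]
bottle cap [ 0.71859176 -0.27893386  0.11      ]
```

```bash
python3 - <<'E'
from h import *
p,R,s=tool(); print(p);print(np.round(R,3))
o=np.array([.547,.0938,0]); a=np.radians(17.2); ux=np.array([np.cos(a),np.sin(a),0]);uy=np.array([-np.sin(a),np.cos(a),0])
pin=lambda th:o+uy*.164-ux*.06*np.sin(th)+np.array([0,0,.085+.06*np.cos(th)])
t=optics.camera("top");sc=optics.camera("scene")
for th in (0,.5,.7,.8,.9,1.0,1.15): print(th,pin(th).round(4),proj(t,pin(th)).round(1),proj(sc,pin(th)).round(1))
# black pin pixels in top: crop ends (45,465),(165,430)
print((170+(45+.5)/6-.5,170+465.5/6-.5),(170+165.5/6-.5,170+430.5/6-.5))
E
```

```text
[0.26766977 0.56445127 0.2141474 ]
[[-0.     0.428  0.904]
 [-0.001  0.904 -0.428]
 [-1.    -0.001  0.   ]]
0 [0.4985 0.2505 0.145 ] [178.3 228.1] [301.4 125.1]
0.5 [0.471  0.242  0.1377] [181.6 237.6] [292.4 124.7]
0.7 [0.4616 0.239  0.1309] [182.9 240.9] [289.4 125.9]
0.8 [0.4574 0.2377 0.1268] [183.6 242.4] [288.  126.7]
0.9 [0.4536 0.2366 0.1223] [184.2 243.7] [286.7 127.7]
1.0 [0.4503 0.2355 0.1174] [184.8 244.8] [285.6 128.9]
1.15 [0.4462 0.2343 0.1095] [185.7 246.2] [284.3 130.8]
(177.08333333333334, 247.08333333333331) (197.08333333333334, 241.25)
```

```bash
python3 -m pendant '[[100,[-4.5,-27.5,38.2],0],[100,[-4.5,-27.5,38.2],0],[100,[-4.5,-27.5,38.2],0],[100,[-4.5,-27.5,38.2],0],[100,[-4.5,-27.5,38.2],0],[100,[-4.5,-27.5,38.2],0],[100,[-4.5,-27.5,38.2],0],[100,[-4.5,-27.5,38.2],0],[100,[0,0,0],8],[100,[0,0,0],8],[100,[0,0,0],8],[100,[0,0,0],8],[100,[0,0,0],8],[100,[0,0,0],7.5]]' 20
cat > w.py <<'E'
import sys
from h import *
p,R,s=tool(); c=optics.camera("wrist"); n=sys.argv[1]
cv2.imwrite(f"pics/{n}.png",c["frame"][:,:,::-1]); 
import pickle; pickle.dump((s,c),open(f"{n}.pkl","wb"))
print("t",round(s["t"],2),p.round(4),"y yaw",np.degrees(np.arctan2(R[1,1],R[0,1])).round(2), "xaxis",R[:,0].round(4),"w",s["gripper_width"].round(4),"F",s["wrist_force"].round(1),"T",s["ft_torque"].round(2),"q6",s["joint_pos"].round(2))
E
python3 w.py w1
```

```text
t: 1.7
tcp_pos: [0.4569, 0.2211, 0.2518]
orientation: [0.429, 0.562, -0.427, 0.564]
wrist_force: [-0.3, 0.2, 0.3]
gripper_width: 0.0917Traceback (most recent call last):
  File "w.py", line 6, in <module>
    print("t",round(s["t"],2),p.round(4),"y yaw",np.degrees(np.arctan2(R[1,1],R[0,1])).round(2), "xaxis",R[:,0].round(4),"w",s["gripper_width"].round(4),"F",s["wrist_force"].round(1),"T",s["ft_torque"].round(2),"q6",s["joint_pos"].round(2))
                                                                                                                             ^^^^^^^^^^^^^^^^^^^^^^^^
AttributeError: 'float' object has no attribute 'round'
```

View pics/w1.png

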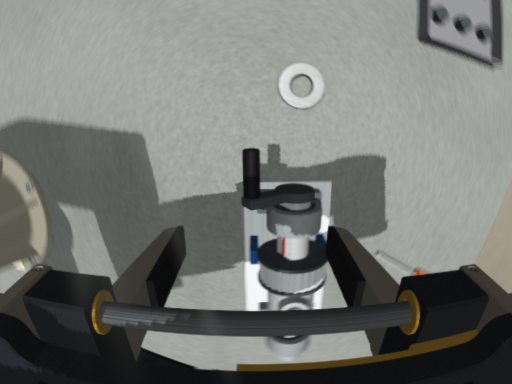

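```bash
sed -i 's/s\["gripper_width"\].round(4)/round(float(s["gripper_width"]),4)/' w.py; python3 - <<'E'
from h import *
import pickle
s,c=pickle.load(open("w1.pkl","rb")); 
st=s; R=Ro.from_quat(s["orientation"]).as_matrix(); print(R.round(3), s["tcp_pos"])
crop(c["frame"],200,110,370,360,2.4,"w1c.png")
for z in (.10,.11,.12):
    A=onz(c,251.5,149.5,z,s);B=onz(c,251.5,197,z,s); print(z,A.round(4),B.round(4),np.linalg.norm(A-B))
# triangulate with top & scene pin centre
E
```

```text
[[ 0.004  0.963  0.268]
 [ 0.001  0.268 -0.963]
 [-1.     0.004  0.   ]] [0.45689255 0.22111645 0.25181414]
0.1 [0.4424 0.2527 0.1   ] [0.4568 0.2001 0.1   ] 0.05456431624352606
0.11 [0.4421 0.2543 0.11  ] [0.456  0.2033 0.11  ] 0.052871546453255557
0.12 [0.4417 0.2558 0.12  ] [0.4552 0.2064 0.12  ] 0.0511787766629851
```

View pics/w1c.png

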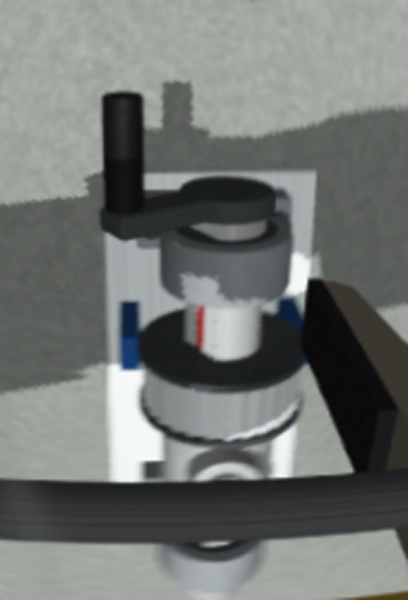

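```bash
python3 -m pendant '[[50,[0,0,0],-1.6],[50,[0,-4.6,-17.7],0],[50,[0,0,0],0],[50,[40,0,0],0],[50,[30,0,0],0],[50,[0,0,0],0]]' 20; python3 w.py w2
```

```text
t: 2.35
tcp_pos: [0.4491, 0.2371, 0.1817]
orientation: [0.417, 0.571, -0.412, 0.575]
wrist_force: [-0.2, -0.9, -0.6]
gripper_width: 0.0469
t 2.35 [0.4491 0.2371 0.1817] y yaw 18.21 xaxis [ 0.0079  0.0021 -1.    ] w 0.0469 F [-0.2 -0.9 -0.6] T [-0.08  0.05  0.05] q6 [ 0.48  0.2   1.92 -0.    1.01  0.17]
```

View pics/w2.png

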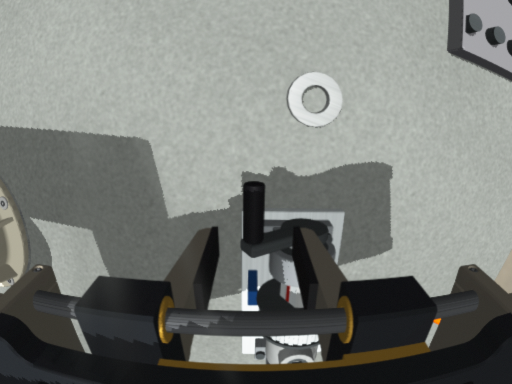

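```bash
python3 - <<'E'
from h import *
import pickle
s,c=pickle.load(open("w2.pkl","rb")); R=Ro.from_quat(s["orientation"]).as_matrix()
for z in (.113,):
    A=onz(c,254.5,184,z+.005,s);B=onz(c,254,244,z,s); print(z,A.round(4),B.round(4),np.linalg.norm(A-B), (R.T@((A+B)/2-s["tcp_pos"])).round(4))
E
```

```text
0.113 [0.4411 0.2552 0.118 ] [0.4585 0.2006 0.113 ] 0.05746764315635927 [ 0.0661 -0.0028  0.0089]
```

```bash
python3 -m pendant '[[50,[40,-2.5,4],0],[50,[39,0,0],0],[50,[0,0,0],-1],[20,[0,0,0],0],[18,[0,0,0],0],[18,[0,0,0],0],[18,[0,0,0],0]]' 8; python3 w.py w3
```

```text
t: 3.1
tcp_pos: [0.4504, 0.2333, 0.1137]
orientation: [0.41, 0.576, -0.404, 0.58]
wrist_force: [-0.2, 1.0, -7.6]
gripper_width: 0.0178
t 3.1 [0.4504 0.2333 0.1137] y yaw 19.67 xaxis [ 0.0085  0.0036 -1.    ] w 0.0178 F [-0.2  1.  -7.6] T [ 0.12 -0.15 -0.14] q6 [ 0.48  0.29  1.98 -0.    0.86  0.13]
```

View pics/w3.png

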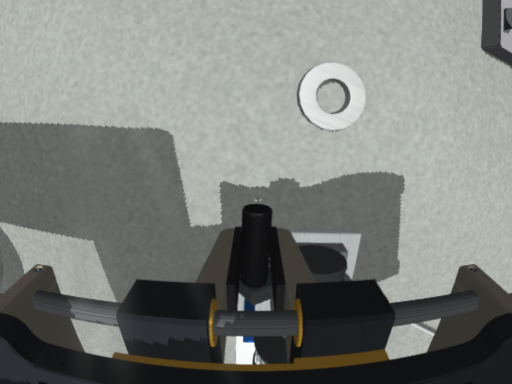

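```bash
python3 -m pendant '[[30,[0,0,0],1.5],[30,[14,0,0],1],[30,[2,0,0],0],[18,[0,0,0],0],[18,[0,0,0],0],[18,[0,0,0],0]]' 8; python3 w.py w4
```

```text
t: 3.75
tcp_pos: [0.4506, 0.2339, 0.1014]
orientation: [0.424, 0.567, -0.417, 0.57]
wrist_force: [2.4, 0.1, -1.9]
gripper_width: 0.0176
t 3.75 [0.4506 0.2339 0.1014] y yaw 17.06 xaxis [ 0.0096  0.005  -0.9999] w 0.0176 F [ 2.4  0.1 -1.9] T [-0.09 -0.28 -0.02] q6 [0.48 0.31 1.99 0.   0.83 0.18]
```

```bash
python3 -m pendant '[[18,[-5,4,0],0],[18,[-5,4,0],0],[18,[-4,4.5,0],0],[18,[-4,4.5,0],0],[18,[0,0,0],0]]' 12; python3 w.py w5
```

```text
t: 4.3
tcp_pos: [0.4643, 0.2381, 0.1189]
orientation: [0.421, 0.569, -0.42, 0.568]
wrist_force: [-2.0, -0.6, 1.6]
gripper_width: 0.0174
t 4.3 [0.4643 0.2381 0.1189] y yaw 17.04 xaxis [ 0.001   0.0021 -1.    ] w 0.0174 F [-2.  -0.6  1.6] T [-0.12  0.45 -0.  ] q6 [0.47 0.31 1.94 0.   0.89 0.17]
```

```bash
python3 -m pendant '[[18,[-3.4,5.7,0],0],[18,[-3.4,5.7,0],0],[18,[-2.2,6.3,0],0],[18,[-2.2,6.3,0],0],[18,[-0.8,6.3,0],0],[18,[-0.5,6.3,0],0],[18,[0,0,0],0]]' 12; python3 w.py w6
python3 - <<'E'
from h import *
c=optics.camera("scene");crop(c["frame"],220,110,330,230,5,"s6.png")
c=optics.camera("top");crop(c["frame"],170,170,290,260,6,"t6.png")
E
```

```text
t: 5.05
tcp_pos: [0.4916, 0.2463, 0.1331]
orientation: [0.416, 0.572, -0.425, 0.565]
wrist_force: [1.0, 1.6, -8.0]
gripper_width: 0.0177
t 5.05 [0.4916 0.2463 0.1331] y yaw 17.0 xaxis [-0.0165 -0.0038 -0.9999] w 0.0177 F [ 1.   1.6 -8. ] T [ 0.07 -0.15  0.04] q6 [0.46 0.34 1.86 0.   0.96 0.16]
```

View pics/s6.png

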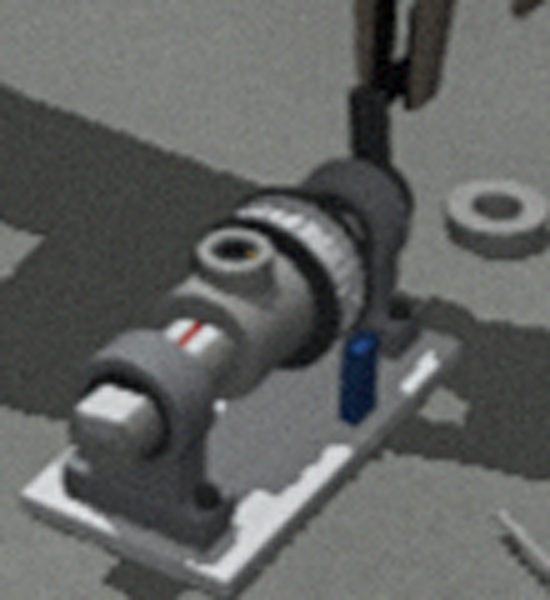

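View pics/w6.png

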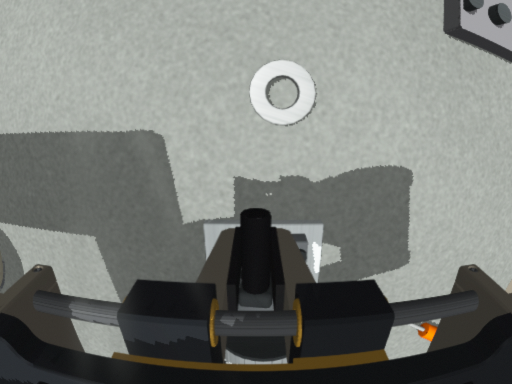

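```bash
python3 -m pendant '[[18,[-0.5,5,0],0],[18,[0,4,0],0],[18,[0,0,0],0]]' 12; python3 w.py w7; python3 -m pendant '[[45,[0,0,0],0],[45,[0,0,0],0],[45,[-40,0,0],0],[45,[-45,0,0],0],[45,[-45,0,-45],0],[45,[-10,0,-45],0],[45,[0,0,0],0]]' 12; python3 w.py w8
```

```text
t: 5.5
tcp_pos: [0.4984, 0.2484, 0.1342]
orientation: [0.415, 0.573, -0.426, 0.564]
wrist_force: [0.4, 1.0, -5.4]
gripper_width: 0.0174
t 5.5 [0.4984 0.2484 0.1342] y yaw 17.0 xaxis [-0.0199 -0.0049 -0.9998] w 0.0174 F [ 0.4  1.  -5.4] T [ 0.05  0.1  -0.01] q6 [0.46 0.35 1.84 0.01 0.97 0.16]
t: 6.25
tcp_pos: [0.4804, 0.3285, 0.2709]
orientation: [0.419, 0.571, -0.424, 0.564]
wrist_force: [-0.0, -0.5, 0.3]
gripper_width: 0.0414
t 6.25 [0.4804 0.3285 0.2709] y yaw 16.82 xaxis [-1.210e-02 -5.000e-04 -9.999e-01] w 0.0414 F [-0.  -0.5  0.3] T [-0.07  0.04 -0.02] q6 [0.59 0.24 1.66 0.01 1.25 0.3 ]
```

View pics/w8.png

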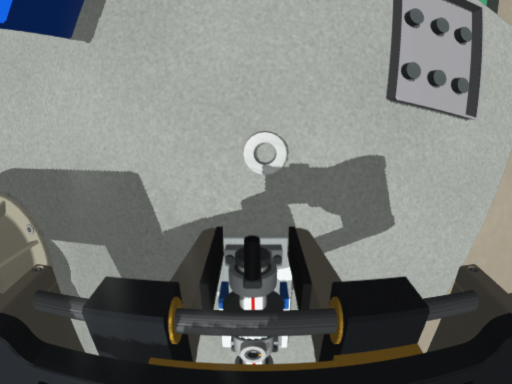

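```bash
python3 -m pendant '[[100,[-10,0,48],0],[100,[-10,0,48],0],[100,[-10,0,48],0],[100,[0,0,48],0],[100,[0,0,48],0],[100,[0,0,30],0],[100,[0,0,0],0]]' 12; python3 w.py w9
```

```text
t: 7.0
tcp_pos: [0.5618, 0.0548, 0.2971]
orientation: [0.416, 0.571, -0.425, 0.567]
wrist_force: [0.4, 0.7, 0.4]
gripper_width: 0.0916
t 7.0 [0.5618 0.0548 0.2971] y yaw 17.07 xaxis [-0.0121 -0.0066 -0.9999] w 0.0916 F [0.4 0.7 0.4] T [-0.03  0.01 -0.02] q6 [ 0.1   0.2   1.66 -0.01  1.3  -0.2 ]
```

View pics/w9.png

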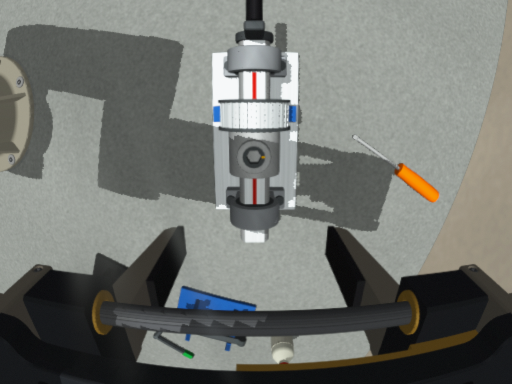

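```bash
python3 - <<'E'
from h import *
import pickle
s,c=pickle.load(open("w9.pkl","rb")); fr=c["frame"]
crop(fr,200,0,310,250,2.4,"w9a.png"); crop(fr,225,130,285,185,10,"w9b.png")
hsv=cv2.cvtColor(fr,cv2.COLOR_RGB2HSV)
m=(((hsv[:,:,0]<8)|(hsv[:,:,0]>172))&(hsv[:,:,1]>110)&(hsv[:,:,2]>60)); m[:60]=0;m[210:]=0;m[:,:235]=0;m[:,275:]=0
ys,xs=np.nonzero(m); w=ys<130
for sel in (w,~w): print(xs[sel].mean(),ys[sel].mean(),len(xs[sel]),ys[sel].min(),ys[sel].max())
a=onz(c,xs[w].mean(),ys[w].mean(),.1002,s);b=onz(c,xs[~w].mean(),ys[~w].mean(),.1002,s)
print("red",a,b,"uy deg",np.degrees(np.arctan2(a[1]-b[1],a[0]-b[0])))
E
```

```text
253.9875 85.1625 80 72 98
254.0 191.5 78 179 204
red [0.52459855 0.15516379 0.1002    ] [0.56388832 0.0262642  0.1002    ] uy deg 106.95170200028643
```

View pics/w9a.png

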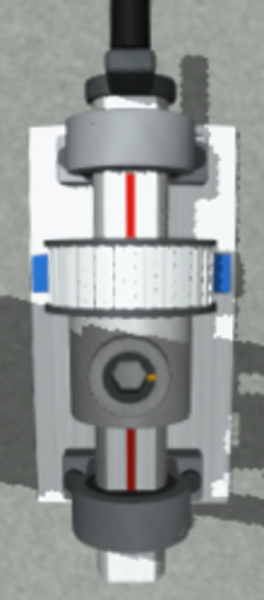

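View pics/w9b.png

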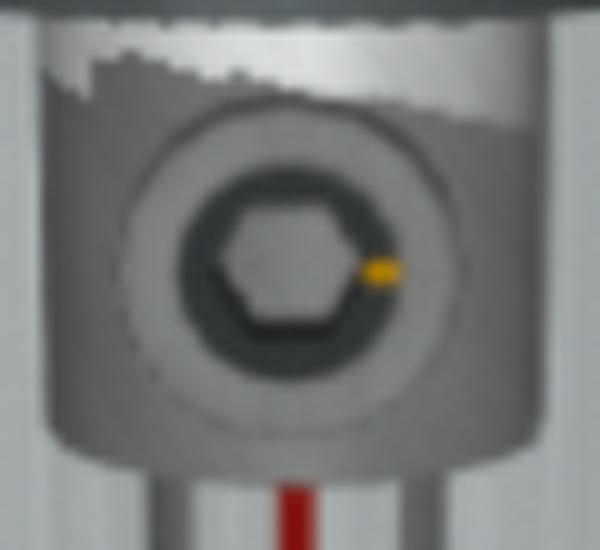

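```bash
python3 - <<'E'
from h import *
import pickle
s,c=pickle.load(open("w9.pkl","rb"))
k=lambda u,v,k_,u0,v0:(u0+(u+.5)/k_-.5,v0+(v+.5)/k_-.5)
boss=onz(c,*k(290,270,10,225,130),.130,s); hexc=onz(c,*k(290,264,10,225,130),.130,s); ring=onz(c,*k(291,272,10,225,130),.130,s)
dot=onz(c,*k(382,272,10,225,130),.130,s)
print("boss",boss,hexc,ring,"dot yaw",np.degrees(np.arctan2(*(dot-boss)[[1,0]])))
a=np.array([0.52459855,0.15516379]);b=np.array([0.56388832,0.0262642]);uy=(a-b)/np.linalg.norm(a-b);ux=np.array([uy[1],-uy[0]])
print("boss rel red line ux",(boss[:2]-a)@ux)
pl=[onz(c,*k(u,v,2.4,200,0),.014,s)[:2] for u,v in [(30,126),(237,126),(228,502),(39,500)]]
print("plate",[ (p-a)@ux for p in pl],[ (p-a)@uy for p in pl], np.mean(pl,0), np.linalg.norm(pl[0]-pl[1]))
print("L mid",((pl[0]+pl[1])/2-a)@ux,((pl[2]+pl[3])/2-a)@ux)
pin=onz(c,*k(130,25,2.4,200,0),.150,s); print("pin ux",(pin[:2]-a)@ux)
E
```

```text
boss [0.54900233 0.07530264 0.13      ] [0.54879761 0.07597572 0.13      ] [0.54918064 0.07511205 0.13      ] dot yaw 15.918228674704737
boss rel red line ux 5.870570458520266e-05
plate [np.float64(-0.0644694016912934), np.float64(0.06493096045670006), np.float64(0.06485312152886441), np.float64(-0.06397984059034356)] [np.float64(0.05774348775305521), np.float64(0.05751001980053528), np.float64(-0.1905694923374741), np.float64(-0.18988948312187093)] [0.54424895 0.09184046] 0.12940057276270733
L mid 0.0002307793827033102 0.00043664046926047723
pin ux 0.0007505631381205131
```

```bash
python3 -m pendant '[[100,[2,-12,44],0],[100,[2,-12,44],0],[100,[2,-12,44],0],[100,[2,-12,44],0],[100,[2,-12,44],0],[100,[2,-12,44],0],[100,[2,-12,44],0],[100,[0,0,0],8.3],[100,[0,0,0],8.3],[100,[0,0,0],8.3],[100,[0,0,0],8.3],[100,[0,0,0],8.3],[100,[0,0,0],8.3],[100,[0,0,0],8.3],[100,[0,0,0],8.3],[100,[0,0,0],8.3],[100,[0,0,0],8.3],[100,[0,0,0],8.3],[100,[0,0,0],8.3],[100,[0,0,0],8.3]]' 12; python3 w.py w10
```

```text
t: 9.05
tcp_pos: [0.57, -0.2574, 0.2715]
orientation: [-0.698, 0.022, 0.715, 0.024]
wrist_force: [0.2, -0.4, -0.1]
gripper_width: 0.0921
t 9.05 [ 0.57   -0.2574  0.2715] y yaw -93.78 xaxis [-0.0241  0.0032 -0.9997] w 0.0921 F [ 0.2 -0.4 -0.1] T [-0.03  0.14 -0.01] q6 [-0.42  0.32  1.55 -0.01  1.29  1.22]
```

View pics/w10.png

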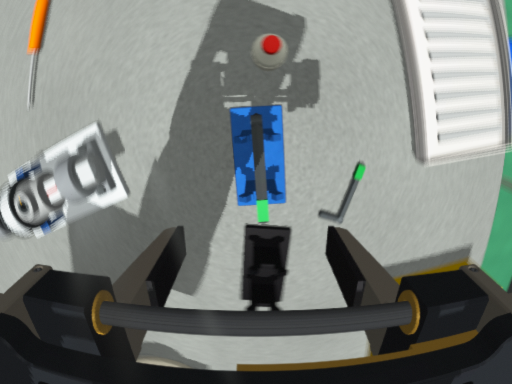

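```bash
cat > key.py <<'E'
from h import *
import pickle
s,c=pickle.load(open("w10.pkl","rb")); fr=c["frame"]; R=Ro.from_quat(s["orientation"]).as_matrix()
crop(fr,220,90,305,240,4,"w10a.png")
hsv=cv2.cvtColor(fr,cv2.COLOR_RGB2HSV)
g=cv2.inRange(hsv,(50,120,60),(75,255,255)); g[:, :240]=0;g[:,290:]=0;g[:180]=0;g[240:]=0
ys,xs=np.nonzero(g); print("green",xs.mean(),ys.mean(),ys.min(),ys.max(),len(xs))
G=onz(c,xs.mean(),ys.mean(),.080,s)
E=onz(c,xs.mean(),ys.max()+.5,.080,s)
# dark key band
rows=[]
for v in range(135,195,4):
    row=hsv[v,245:275]; d=np.nonzero((row[:,1]<110))[0]
    if len(d): rows.append((v,245+d.mean(),len(d)))
print([(v,round(u,1),n) for v,u,n in rows])
P=np.array([onz(c,u,v,.080,s) for v,u,n in rows if 5<n<14])
vx,vy,x0,y0=cv2.fitLine(P[:,:2].astype(np.float32),cv2.DIST_HUBER,0,.01,.01).ravel()
if vx<0: vx,vy=-vx,-vy
print("key yaw",np.degrees(np.arctan2(vy,vx)),"G",G,"end",E)
d=np.array([vx,vy]); p=np.array([x0,y0]); e=p+d*((E[:2]-p)@d); mid=e+d*.07
print("mid from end",mid, "tool rel",R.T@(np.append(mid,.073)-s["tcp_pos"]))
E
python3 key.py
```

```text
green 262.2707423580786 210.31441048034935 199 221 229
[(135, np.float64(257.0), 11), (139, np.float64(257.5), 10), (143, np.float64(257.5), 10), (147, np.float64(257.5), 10), (151, np.float64(258.0), 9), (155, np.float64(258.5), 10), (159, np.float64(258.5), 10), (163, np.float64(259.5), 10), (167, np.float64(259.5), 10), (171, np.float64(260.0), 11), (175, np.float64(260.0), 11), (179, np.float64(260.0), 11), (183, np.float64(260.5), 12), (187, np.float64(261.0), 11), (191, np.float64(260.5), 10)]
key yaw 0.44780234 G [ 0.51150532 -0.26297572  0.08      ] end [ 0.495535   -0.26203806  0.08      ]
mid from end [ 0.56554397 -0.26291187] tool rel [ 0.19858002  0.00612947 -0.00073536]
```

View pics/w10a.png

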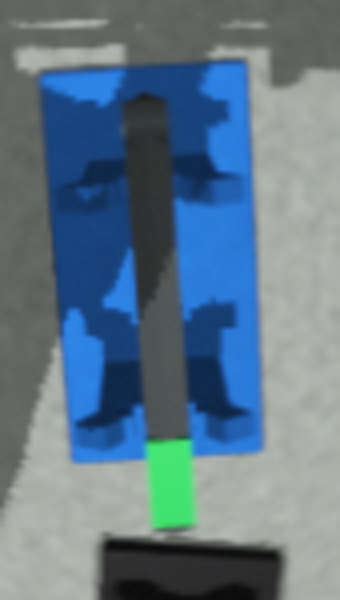

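```bash
python3 -m pendant '[[100,[0,6,-3],0],[100,[0,0,0],-4.3],[100,[40,0,0],0],[100,[40,0,0],0],[100,[40,0,0],0],[100,[0,0,0],0]]' 12; python3 w.py w11
```

```text
t: 9.7
tcp_pos: [0.5722, -0.2626, 0.1486]
orientation: [-0.7, -0.011, 0.714, -0.01]
wrist_force: [-0.5, 0.8, 0.1]
gripper_width: 0.0919
t 9.7 [ 0.5722 -0.2626  0.1486] y yaw -88.27 xaxis [-0.0207  0.0016 -0.9998] w 0.0919 F [-0.5  0.8  0.1] T [0.05 0.19 0.05] q6 [-0.43  0.44  1.67 -0.01  1.06  1.12]
```

View pics/w11.png

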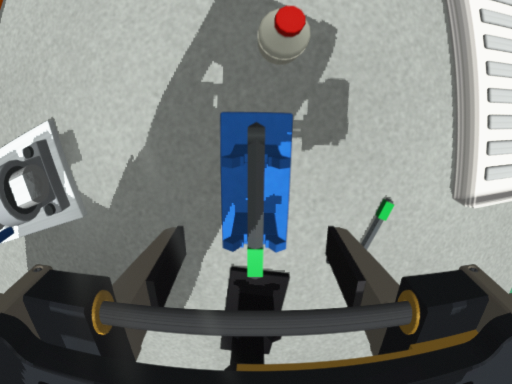

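```bash
python3 - <<'E'
from h import *
import pickle
s,c=pickle.load(open("w11.pkl","rb")); fr=c["frame"]; R=Ro.from_quat(s["orientation"]).as_matrix()
hsv=cv2.cvtColor(fr,cv2.COLOR_RGB2HSV)
g=cv2.inRange(hsv,(50,120,60),(75,255,255)); g[:, :240]=0;g[:,290:]=0;g[:180]=0
ys,xs=np.nonzero(g); print("green",xs.mean(),ys.mean(),ys.min(),ys.max())
P=[]
for v in range(135,245,5):
    row=hsv[v,245:270]; d=np.nonzero(row[:,1]<110)[0]
    if len(d)>5: P.append(onz(c,245+d.mean(),v,.080,s)); print(v,245+d.mean(),len(d),end="; ")
P=np.array(P)
vx,vy,x0,y0=cv2.fitLine(P[:,:2].astype(np.float32),cv2.DIST_HUBER,0,.01,.01).ravel()
if vx<0:vx,vy=-vx,-vy
print("yaw",np.degrees(np.arctan2(vy,vx)))
for v in (ys.max()+.5,ys.min()-.5,126): 
    X=onz(c,255.7,v,.080,s); print(v,X.round(4),(R.T@(X-s["tcp_pos"])).round(4))
E
```

```text
green 254.59170305676855 262.4541484716157 248 276
135 256.0 17; 140 256.0 17; 145 256.0 17; 150 256.0 17; 155 255.5 16; 160 255.5 16; 165 255.5 16; 170 255.5 16; 175 255.0 15; 180 255.0 15; 185 255.0 15; 190 255.0 15; 195 255.0 15; 200 255.0 15; 205 255.0 15; 210 255.0 15; 215 255.5 16; 220 255.5 16; 225 255.5 16; 230 255.5 16; 235 255.0 15; 240 255.0 15; yaw 1.2800195
276.5 [ 0.4956 -0.2655  0.08  ] [0.0702 0.0007 0.0753]
247.5 [ 0.5276 -0.2646  0.08  ] [0.0695 0.0008 0.0432]
126 [ 0.6358 -0.2614  0.08  ] [ 0.0673  0.0009 -0.065 ]
```

```bash
python3 -m pendant '[[100,[40,0.5,0],0],[100,[40,0.5,0],0],[100,[12,0,0],0],[100,[2,0,0],0],[100,[0,0,0],0]]' 12; python3 w.py w12
```

```text
t: 10.25
tcp_pos: [0.5815, -0.2682, 0.0673]
orientation: [-0.706, -0.011, 0.708, -0.016]
wrist_force: [-1.2, -1.2, 0.5]
gripper_width: 0.0917
t 10.25 [ 0.5815 -0.2682  0.0673] y yaw -87.81 xaxis [-0.0025 -0.0067 -1.    ] w 0.0917 F [-1.2 -1.2  0.5] T [0.05 0.19 0.03] q6 [-0.43  0.54  1.71 -0.01  0.89  1.11]
```

```bash
python3 -m pendant '[[100,[0,-4.5,8],0.8],[100,[6,0,0],0],[100,[5,0,0],0],[100,[1,0,0],0],[100,[0,0,0],0]]' 12; python3 w.py w13
```

```text
t: 10.8
tcp_pos: [0.5757, -0.265, 0.0601]
orientation: [0.709, 0.005, -0.705, 0.012]
wrist_force: [-0.1, -0.3, -0.2]
gripper_width: 0.0924
t 10.8 [ 0.5757 -0.265   0.0601] y yaw -88.66 xaxis [ 0.005  -0.0101 -0.9999] w 0.0924 F [-0.1 -0.3 -0.2] T [-0.02  0.19  0.  ] q6 [-0.43  0.54  1.73 -0.01  0.86  1.12]
```

View pics/w13.png

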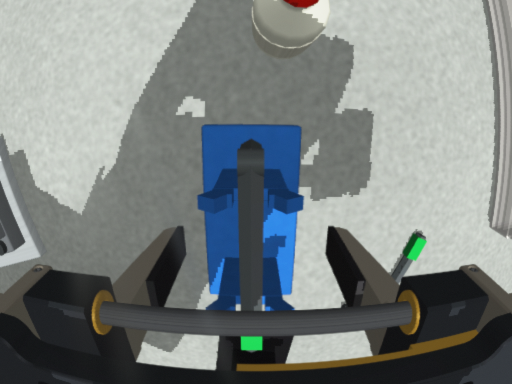

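```bash
python3 -m pendant '[[100,[6,-1.5,0],0],[60,[1,0,0],0],[30,[0,0,0],0],[5,[0,0,0],0],[5,[0,0,0],0],[5,[0,0,0],0],[5,[0,0,0],0]]' 15; python3 w.py w14;python3 -m pendant '[[5,[0,0,0],0],[5,[0,0,0],0]]' 50; python3 w.py w14b
```

```text
t: 11.55
tcp_pos: [0.5757, -0.2635, 0.0522]
orientation: [0.709, 0.005, -0.705, 0.012]
wrist_force: [-0.2, -0.1, 0.1]
gripper_width: 0.0458
t 11.55 [ 0.5757 -0.2635  0.0522] y yaw -88.66 xaxis [ 0.0045 -0.0099 -0.9999] w 0.0458 F [-0.2 -0.1  0.1] T [-0.    0.15 -0.01] q6 [-0.43  0.55  1.74 -0.01  0.85  1.13]
t: 11.8
tcp_pos: [0.5758, -0.2636, 0.0523]
orientation: [0.709, 0.005, -0.705, 0.012]
wrist_force: [0.1, 0.4, -0.4]
gripper_width: 0.0259
t 11.8 [ 0.5758 -0.2636  0.0523] y yaw -88.66 xaxis [ 0.0047 -0.01   -0.9999] w 0.0259 F [ 0.1  0.4 -0.4] T [0.01 0.12 0.01] q6 [-0.43  0.55  1.74 -0.01  0.85  1.13]
```

View pics/w14b.png

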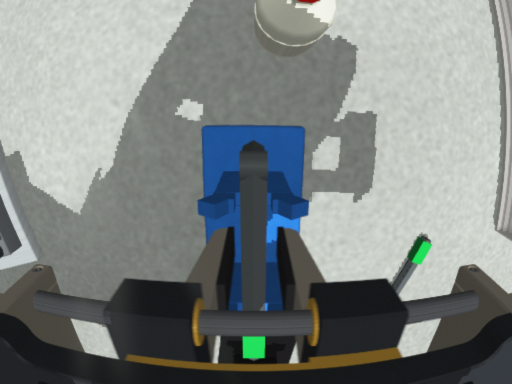

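```bash
python3 -m pendant '[[5,[0,0,0],0],[5,[0,0,0],0],[5,[0,0,0],0],[5,[0,0,0],0]]' 50; python3 w.py w15
```

```text
t: 12.25
tcp_pos: [0.5758, -0.2635, 0.0524]
orientation: [0.709, 0.005, -0.705, 0.012]
wrist_force: [0.1, 0.9, 0.2]
gripper_width: 0.0132
t 12.25 [ 0.5758 -0.2635  0.0524] y yaw -88.67 xaxis [ 0.0048 -0.0098 -0.9999] w 0.0132 F [0.1 0.9 0.2] T [-0.02  0.18 -0.04] q6 [-0.43  0.55  1.74 -0.01  0.85  1.13]
```

View pics/w15.png

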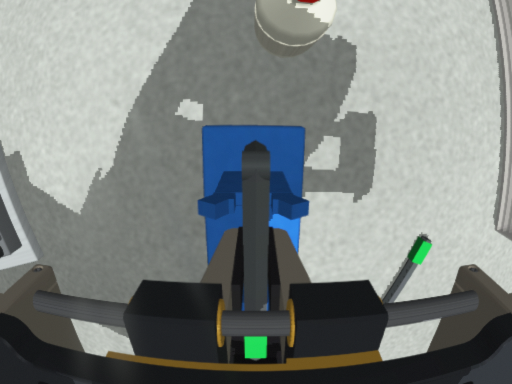

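```bash
python3 - <<'E'
from h import *
import pickle
s,c=pickle.load(open("w15.pkl","rb")); R=Ro.from_quat(s["orientation"]).as_matrix()
crop(c["frame"],215,125,295,235,5,"w15a.png")
for v in (142,150,152,153,154):
  X=onz(c,256,v,.080,s);print(v,X.round(4),(R.T@(X-s["tcp_pos"])).round(4))
E
python3 -m pendant '[[5,[-15,0,0],0],[5,[-20,0,0],0],[5,[-35,0,0],0],[5,[-40,0,0],0],[5,[-40,0,0],0],[5,[-40,0,0],0],[5,[-10,0,0],0],[5,[0,0,0],0]]' 50; python3 w.py w16
```

```text
142 [ 0.6401 -0.2626  0.08  ] [-0.0273  0.0008 -0.0644]
150 [ 0.6362 -0.2627  0.08  ] [-0.0274  0.0008 -0.0604]
152 [ 0.6352 -0.2627  0.08  ] [-0.0274  0.0008 -0.0595]
153 [ 0.6347 -0.2627  0.08  ] [-0.0274  0.0008 -0.059 ]
154 [ 0.6342 -0.2627  0.08  ] [-0.0274  0.0008 -0.0585]
t: 13.1
tcp_pos: [0.5722, -0.2603, 0.2628]
orientation: [0.707, 0.006, -0.707, 0.011]
wrist_force: [0.5, -0.9, -3.2]
gripper_width: 0.0134
t 13.1 [ 0.5722 -0.2603  0.2628] y yaw -88.64 xaxis [ 2.0e-04 -7.9e-03 -1.0e+00] w 0.0134 F [ 0.5 -0.9 -3.2] T [0.   0.17 0.04] q6 [-0.43  0.32  1.58 -0.01  1.25  1.12]
```

View pics/w15a.png

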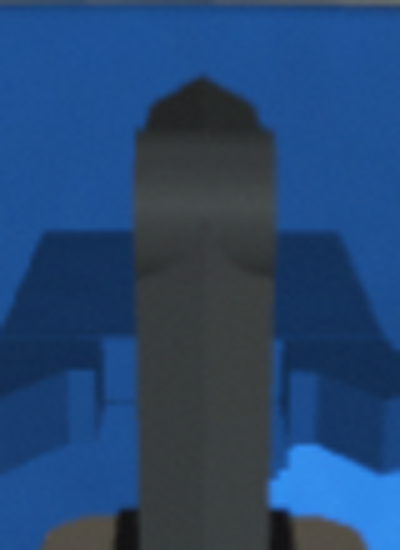

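View pics/w16.png

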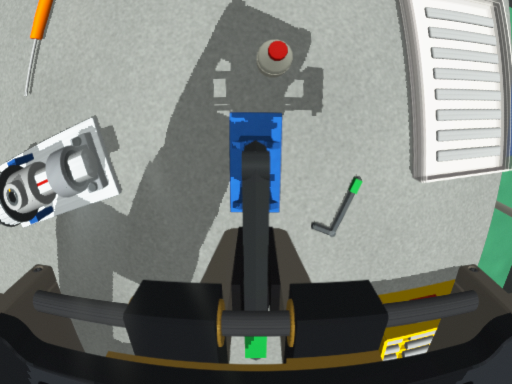

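```bash
python3 - <<'E'
from h import *
import pickle
for n in ("w15","w16"):
    s,c=pickle.load(open(n+".pkl","rb")); R=Ro.from_quat(s["orientation"]).as_matrix()
    if n=="w16": crop(c["frame"],215,125,295,235,5,"w16a.png")
    ru=255.1 ; v=140
    for v in (139.5,140,140.5,143,144,145):
        o,d=ray(c,ru,v,s); o=R.T@(o-s["tcp_pos"]);d=R.T@d; k=(.0284-o[0])/d[0]; print(n,v,(o+k*d).round(4))
E
```

```text
w15 139.5 [ 0.0284  0.0004 -0.0588]
w15 140 [ 0.0284  0.0004 -0.0585]
w15 140.5 [ 0.0284  0.0004 -0.0582]
w15 143 [ 0.0284  0.0004 -0.0565]
w15 144 [ 0.0284  0.0004 -0.0558]
w15 145 [ 0.0284  0.0004 -0.0551]
w16 139.5 [ 0.0284  0.0004 -0.0588]
w16 140 [ 0.0284  0.0004 -0.0585]
w16 140.5 [ 0.0284  0.0004 -0.0582]
w16 143 [ 0.0284  0.0004 -0.0565]
w16 144 [ 0.0284  0.0004 -0.0558]
w16 145 [ 0.0284  0.0004 -0.0551]
```

View pics/w16a.png

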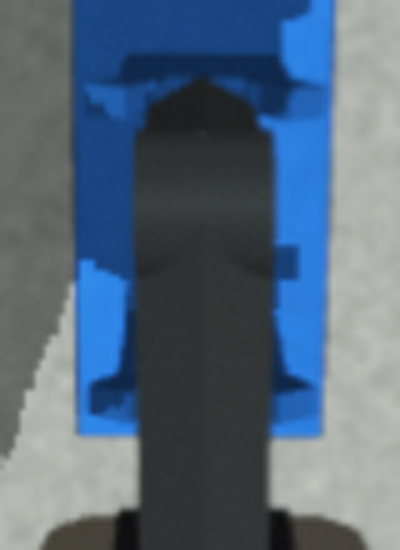

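```bash
python3 -m pendant '[[5,[0,-30,6],0],[5,[2,-40,8],0],[5,[2,-40,8],0],[5,[2,-40,8],0],[5,[2,-40,8],0],[5,[2,-40,8],0],[5,[2,-40,8],0],[5,[2,-40,8],0],[5,[0,-12,3],-7],[5,[0,0,0],-7],[5,[0,0,0],0]]' 50; python3 w.py w17
```

```text
t: 14.25
tcp_pos: [0.4819, 0.0718, 0.2207]
orientation: [-0.687, -0.096, 0.714, -0.097]
wrist_force: [0.7, 0.3, -2.0]
gripper_width: 0.0136
t 14.25 [0.4819 0.0718 0.2207] y yaw -74.36 xaxis [-0.0376 -0.0063 -0.9993] w 0.0136 F [ 0.7  0.3 -2. ] T [ 0.    0.09 -0.05] q6 [ 0.15  0.15  1.89 -0.    1.14  1.44]
```

View pics/w17.png

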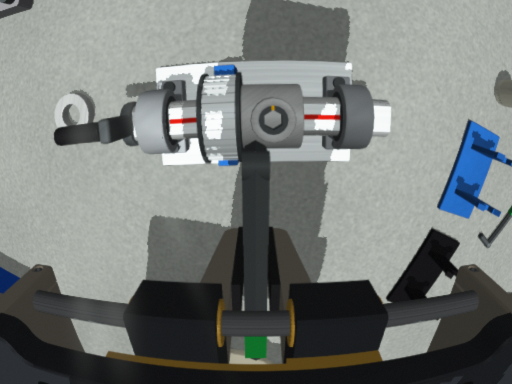

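```bash
cat > sock.py <<'E'
import sys
from h import *
import pickle
n=sys.argv[1]; s,c=pickle.load(open(n+".pkl","rb")); R=Ro.from_quat(s["orientation"]).as_matrix(); fr=c["frame"]
v0=int(sys.argv[2]) if len(sys.argv)>2 else 85
crop(fr,215,v0,315,v0+110,6,n+"a.png")
E
python3 sock.py w17
```

```text
(no output)
```

View pics/w17a.png

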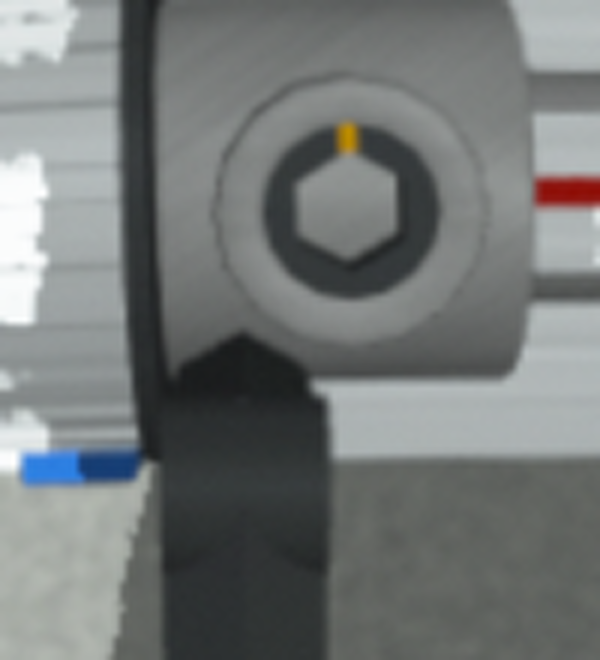

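```bash
cat >> h.py <<'E'
def rel(n,pts,u0,v0,k=6,tip=(255.2,140.3),off=8.1,tx=.0284):
    import pickle
    s,c=pickle.load(open(n+".pkl","rb")); R=Ro.from_quat(s["orientation"]).as_matrix()
    out=[]
    for u,v in pts:
        X=onz(c,u0+(u+.5)/k-.5,v0+(v+.5)/k-.5,.130,s); out.append(X); 
    o,d=ray(c,*tip,s); o=R.T@(o-s["tcp_pos"]);d=R.T@d; t=o+d*(tx-o[0])/d[0]; t[2]+=off
    Tw=s["tcp_pos"]+R@t
    print("socket",out[0].round(4),"tip world",Tw.round(4),"tip tool",t.round(4))
    D=out[0]-Tw; print("xy diff world",D.round(4)," in tool",(R.T@D*1000).round(1))
    yz=np.array([D[0],D[1],0]); print(" horizontal in tool",(R.T@yz*1000).round(1))
    if len(out)>1: print("dot yaw",np.degrees(np.arctan2(*(out[1]-out[0])[[1,0]])).round(1),"key yaw",np.degrees(np.arctan2(-R[1,2],-R[0,2])).round(1))
E
python3 -c "
from h import *
rel('w17',[(351,210),(347,137)],215,85)"
```

```text
socket [0.5491 0.0749 0.13  ] tip world [-7.2575 -2.0956  0.4969] tip tool [0.0284 0.     8.0418]
xy diff world [ 7.8066  2.1705 -0.3669]  in tool [   59.7    15.5 -8110.8]
 horizontal in tool [ -306.9    14.  -8096.9]
dot yaw 19.2 key yaw 15.6
```

```bash
sed -i 's/off=8.1/off=.0081/' h.py
python3 -c "
from h import *
rel('w17',[(351,210),(347,137)],215,85)"
```

```text
socket [0.5491 0.0749 0.13  ] tip world [0.529  0.0851 0.1905] tip tool [ 0.0284  0.     -0.0501]
xy diff world [ 0.0201 -0.0102 -0.0605]  in tool [ 59.7  15.5 -18.9]
 horizontal in tool [ -0.7  15.2 -16.6]
dot yaw 19.2 key yaw 15.6
```

```bash
python3 -m pendant '[[5,[0,9,-10],0],[5,[0,8,-10],-1.5],[5,[0,0,0],0],[5,[20,0,0],0],[5,[20,0,0],0],[5,[0,0,0],0]]' 50; python3 w.py w18;python3 sock.py w18 
```

```text
t: 14.9
tcp_pos: [0.5064, 0.0557, 0.1761]
orientation: [-0.686, -0.096, 0.715, -0.097]
wrist_force: [0.7, 0.2, -2.6]
gripper_width: 0.0137
t 14.9 [0.5064 0.0557 0.1761] y yaw -74.25 xaxis [-0.0404 -0.0071 -0.9992] w 0.0137 F [ 0.7  0.2 -2.6] T [0.02 0.13 0.02] q6 [ 0.11  0.24  1.89 -0.    1.06  1.41]
```

View pics/w18a.png

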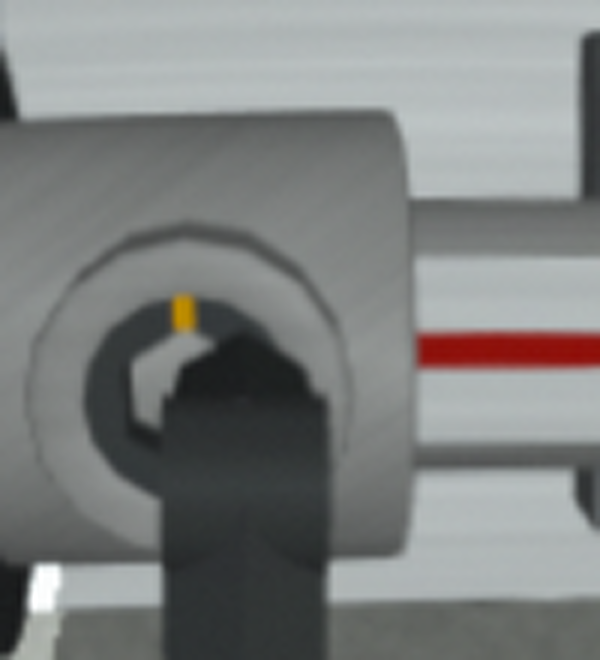

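```bash
python3 -c "
from h import *
rel('w18',[(189,399),(184,313)],215,85)"
```

```text
socket [0.5493 0.0748 0.13  ] tip world [0.5534 0.069  0.1456] tip tool [ 0.0284  0.     -0.0501]
xy diff world [-0.0042  0.0058 -0.0156]  in tool [15.7 -6.7  1.8]
 horizontal in tool [ 0.1 -6.7  2.4]
dot yaw 18.5 key yaw 15.8
```

```bash
python3 -m pendant '[[5,[0,-6,2.2],0],[5,[0,-0.8,0.2],-2],[5,[0,0,0],0],[5,[0,0,0],0]]' 50; python3 w.py w19;python3 sock.py w19 
```

```text
t: 15.35
tcp_pos: [0.5041, 0.0622, 0.1805]
orientation: [-0.686, -0.107, 0.711, -0.108]
wrist_force: [-0.9, -0.5, -1.7]
gripper_width: 0.0133
t 15.35 [0.5041 0.0622 0.1805] y yaw -72.48 xaxis [-0.0355 -0.0062 -0.9993] w 0.0133 F [-0.9 -0.5 -1.7] T [-0.    0.16  0.  ] q6 [ 0.12  0.23  1.89 -0.    1.06  1.39]
```

View pics/w19a.png

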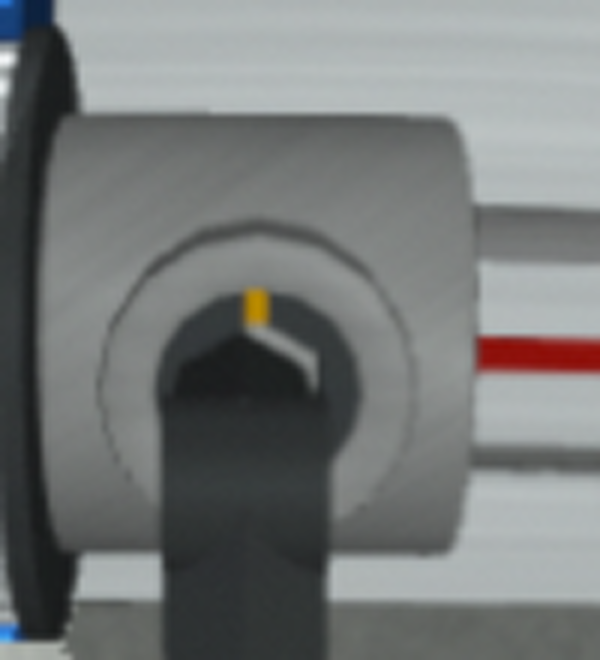

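```bash
python3 -c "
from h import *
rel('w19',[(256.5,391),(257,306)],215,85)"
```

```text
socket [0.5491 0.0751 0.13  ] tip world [0.5508 0.0771 0.1504] tip tool [ 0.0284 -0.     -0.0501]
xy diff world [-0.0017 -0.0021 -0.0204]  in tool [20.4  1.6  1.5]
 horizontal in tool [0.1 1.5 2.3]
dot yaw 17.2 key yaw 17.5
```

```bash
python3 -m pendant '[[5,[0,1.8,1.8],0],[5,[7,0,0],0],[5,[7,0,0],0],[5,[0,0,0],0],[5,[0,0,0],0]]' 50; python3 w.py w20;python3 sock.py w20 
```

```text
t: 15.9
tcp_pos: [0.5024, 0.0597, 0.1658]
orientation: [-0.686, -0.107, 0.711, -0.107]
wrist_force: [-0.0, -0.0, -3.1]
gripper_width: 0.0136
t 15.9 [0.5024 0.0597 0.1658] y yaw -72.57 xaxis [-0.0348 -0.0061 -0.9994] w 0.0136 F [-0.  -0.  -3.1] T [0.04 0.13 0.04] q6 [ 0.12  0.24  1.91 -0.    1.02  1.38]
```

View pics/w20a.png

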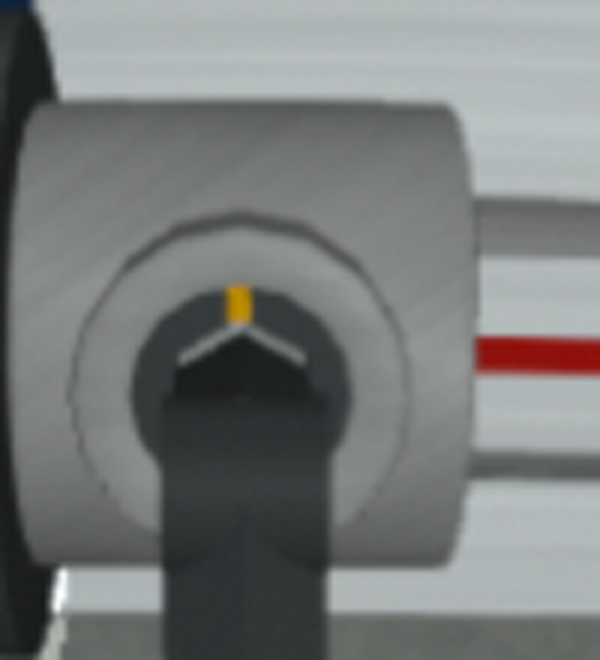

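```bash
python3 -c "
from h import *
rel('w20',[(240.5,395.5),(239,303)],215,85)"
```

```text
socket [0.5491 0.0749 0.13  ] tip world [0.5491 0.0745 0.1356] tip tool [ 0.0284 -0.     -0.0501]
xy diff world [-0.0001  0.0004 -0.0056]  in tool [ 5.6 -0.4 -0.2]
 horizontal in tool [ 0.  -0.4 -0. ]
dot yaw 18.2 key yaw 17.4
```

```bash
python3 -m pendant '[[5,[4,-0.4,-0.2],0],[5,[4,0,-0.1],0],[5,[0,0,0],0]]' 50; python3 w.py w21;python3 sock.py w21 
```

```text
t: 16.25
tcp_pos: [0.5023, 0.0602, 0.1571]
orientation: [-0.686, -0.107, 0.711, -0.107]
wrist_force: [-0.3, 0.4, -2.4]
gripper_width: 0.0134
t 16.25 [0.5023 0.0602 0.1571] y yaw -72.57 xaxis [-0.0349 -0.0061 -0.9994] w 0.0134 F [-0.3  0.4 -2.4] T [-0.04  0.07  0.02] q6 [ 0.12  0.26  1.92 -0.    1.01  1.39]
```

View pics/w21a.png

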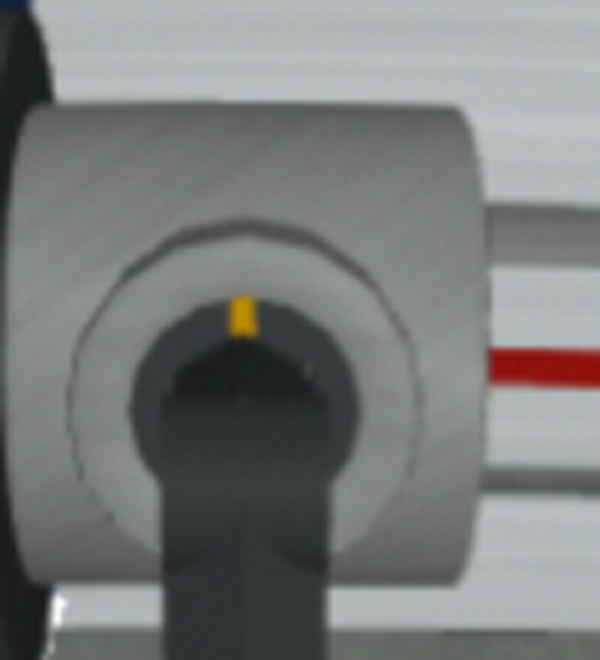

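```bash
python3 -m pendant '[[5,[3,0,-0.1],0],[5,[3,0,-0.1],0],[5,[0,0,0],0]]' 50;  python3 w.py w22;python3 sock.py w22 
```

```text
t: 16.6
tcp_pos: [0.5019, 0.06, 0.1508]
orientation: [-0.686, -0.107, 0.712, -0.107]
wrist_force: [0.3, 0.2, -2.3]
gripper_width: 0.0134
t 16.6 [0.5019 0.06   0.1508] y yaw -72.57 xaxis [-0.0356 -0.0064 -0.9993] w 0.0134 F [ 0.3  0.2 -2.3] T [-0.04  0.2   0.07] q6 [ 0.12  0.26  1.92 -0.    0.99  1.39]
```

View pics/w22a.png

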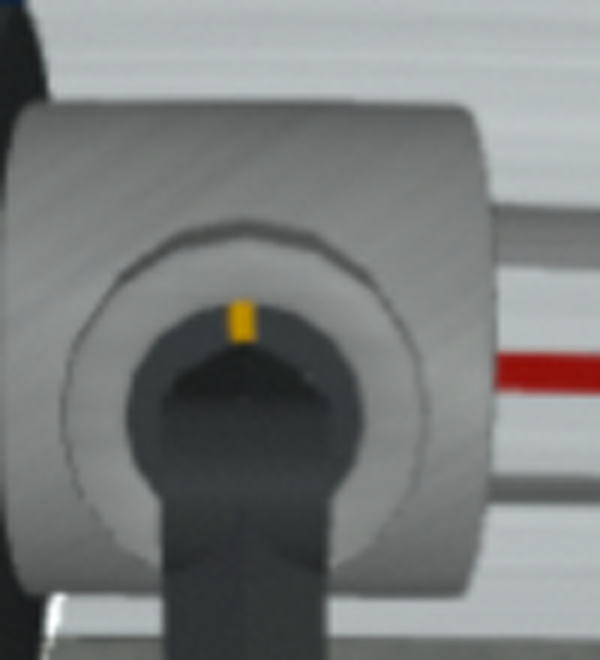

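```bash
python3 -m pendant '[[5,[2.5,0,-0.1],0],[5,[2.5,0,-0.1],0],[5,[0,0,0],0]]' 50;  python3 w.py w23; python3 -m pendant '[[5,[2,0,0],0],[5,[0,0,0],0]]' 50;  python3 w.py w24
```

```text
t: 16.95
tcp_pos: [0.5015, 0.0598, 0.147]
orientation: [-0.686, -0.107, 0.712, -0.108]
wrist_force: [-1.1, -0.3, 4.2]
gripper_width: 0.0133
t 16.95 [0.5015 0.0598 0.147 ] y yaw -72.57 xaxis [-0.0364 -0.0068 -0.9993] w 0.0133 F [-1.1 -0.3  4.2] T [0.03 0.33 0.04] q6 [ 0.12  0.27  1.92 -0.    0.99  1.39]
t: 17.2
tcp_pos: [0.5014, 0.0597, 0.1468]
orientation: [-0.686, -0.107, 0.712, -0.108]
wrist_force: [-2.4, 0.8, 1.6]
gripper_width: 0.0137
t 17.2 [0.5014 0.0597 0.1468] y yaw -72.56 xaxis [-0.036  -0.0068 -0.9993] w 0.0137 F [-2.4  0.8  1.6] T [ 0.15  0.32 -0.02] q6 [ 0.12  0.27  1.93 -0.    0.98  1.39]
```

```bash
python3 -m pendant '[[5,[4,0,0],0],[5,[4,0,0],0]]' 50;  python3 w.py w25; python3 sock.py w25 95
```

```text
t: 17.45
tcp_pos: [0.4981, 0.0589, 0.1409]
orientation: [-0.684, -0.107, 0.714, -0.108]
wrist_force: [-14.3, -3.4, 18.4]
gripper_width: 0.0139
t 17.45 [0.4981 0.0589 0.1409] y yaw -72.54 xaxis [-0.0418 -0.0084 -0.9991] w 0.0139 F [-14.3  -3.4  18.4] T [-0.53  2.1   0.1 ] q6 [ 0.12  0.27  1.93 -0.    0.98  1.39]
```

View pics/w25a.png

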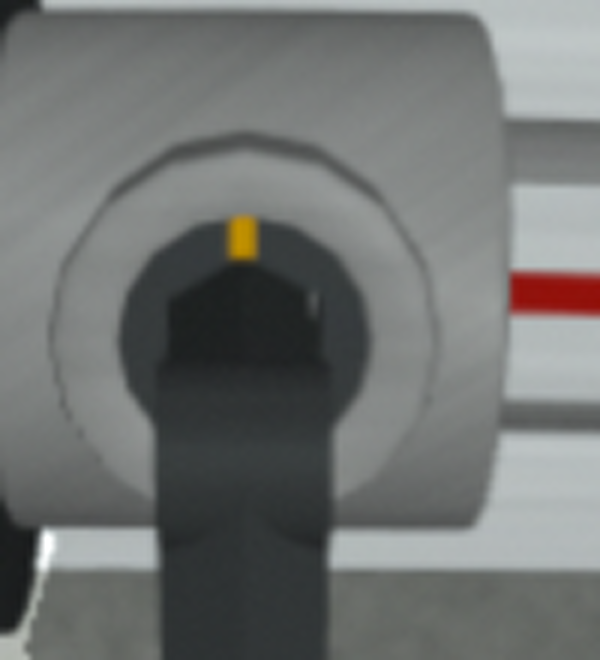

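```bash
python3 -m pendant '[[5,[-2.5,0,-1.5],0],[5,[0,0,0],0]]' 50;  python3 w.py w26; python3 sock.py w26 95
```

```text
t: 17.7
tcp_pos: [0.4986, 0.0591, 0.1429]
orientation: [-0.683, -0.107, 0.714, -0.108]
wrist_force: [-1.3, -1.0, -1.4]
gripper_width: 0.0133
t 17.7 [0.4986 0.0591 0.1429] y yaw -72.54 xaxis [-0.0432 -0.0086 -0.999 ] w 0.0133 F [-1.3 -1.  -1.4] T [-0.11  0.36 -0.05] q6 [ 0.12  0.27  1.93 -0.    0.98  1.39]
```

View pics/w26a.png

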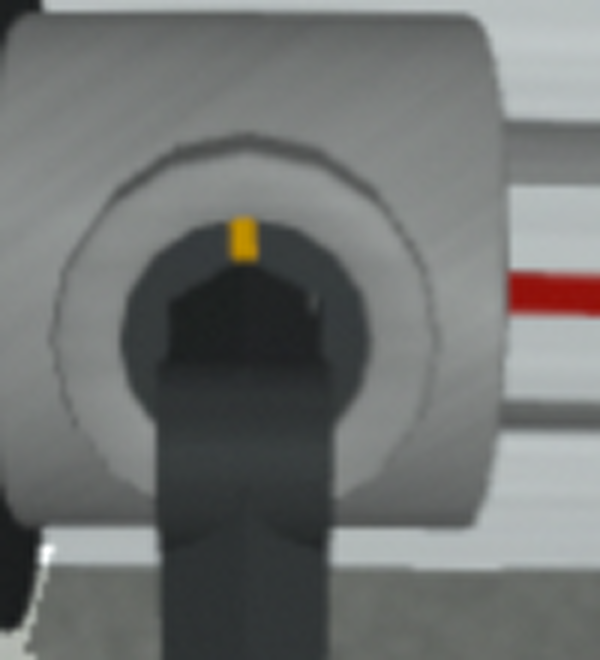

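```bash
python3 -m pendant '[[5,[0.3,-6.3,-0.4],7],[5,[0.3,-6.3,-0.4],7],[5,[0,0,0],0]]' 60;  python3 w.py w27; python3 sock.py w27 95
```

```text
t: 18.05
tcp_pos: [0.4955, 0.0721, 0.142]
orientation: [-0.691, -0.016, 0.723, -0.021]
wrist_force: [-3.2, -0.4, 3.3]
gripper_width: 0.0135
t 18.05 [0.4955 0.0721 0.142 ] y yaw -87.05 xaxis [-0.0447 -0.008  -0.999 ] w 0.0135 F [-3.2 -0.4  3.3] T [0.02 0.47 0.27] q6 [ 0.14  0.27  1.93 -0.    0.98  1.66]
```

View pics/w27a.png

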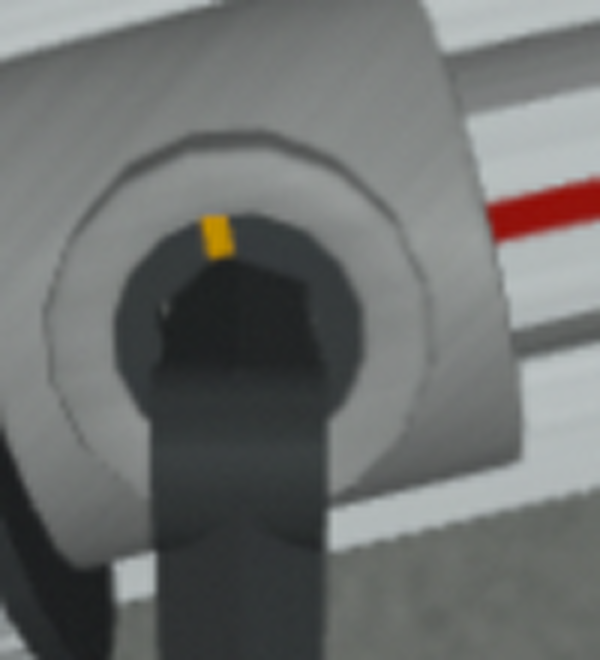

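```bash
python3 -m pendant '[[5,[0.2,-6.4,-0.5],7],[5,[0.2,-6.4,-0.5],7],[5,[0.2,-6.4,-0.5],7],[5,[0,0,0],0]]' 60;  python3 w.py w28; python3 sock.py w28 95
```

```text
t: 18.5
tcp_pos: [0.4982, 0.0927, 0.1419]
orientation: [-0.683, 0.117, 0.713, 0.108]
wrist_force: [-2.5, -0.9, 2.3]
gripper_width: 0.0139
t 18.5 [0.4982 0.0927 0.1419] y yaw -108.23 xaxis [-0.045  -0.0058 -0.999 ] w 0.0139 F [-2.5 -0.9  2.3] T [-0.07  0.47  0.16] q6 [0.18 0.28 1.92 0.   0.99 2.07]
```

View pics/w28a.png

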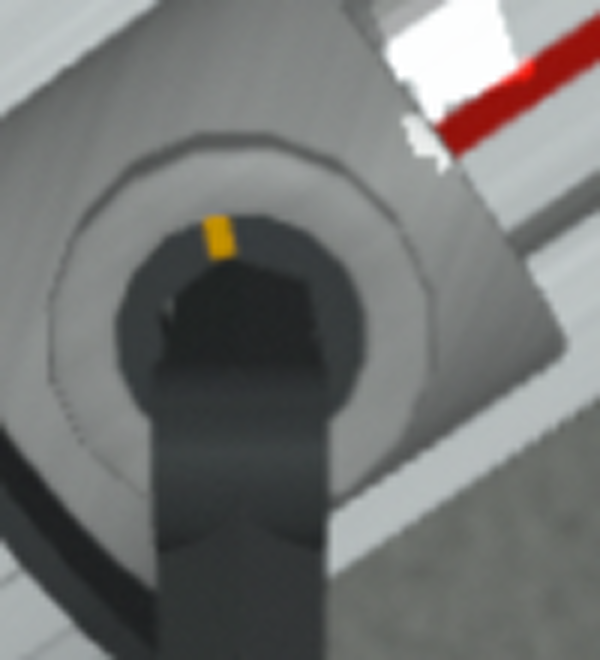

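```bash
python3 -m pendant '[[5,[0.2,-6.4,-0.5],7],[5,[0.2,-6.4,-0.5],7],[5,[0.2,-6.4,-0.5],7],[5,[0,0,0],0]]' 60;  python3 w.py w29; python3 sock.py w29 95
```

```text
t: 18.95
tcp_pos: [0.5079, 0.1107, 0.1415]
orientation: [-0.651, 0.244, 0.68, 0.231]
wrist_force: [-2.9, 0.4, 2.1]
gripper_width: 0.0131
t 18.95 [0.5079 0.1107 0.1415] y yaw -129.2 xaxis [-0.0446 -0.003  -0.999 ] w 0.0131 F [-2.9  0.4  2.1] T [-0.    0.57  0.15] q6 [0.21 0.3  1.89 0.01 0.99 2.46]
```

View pics/w29a.png

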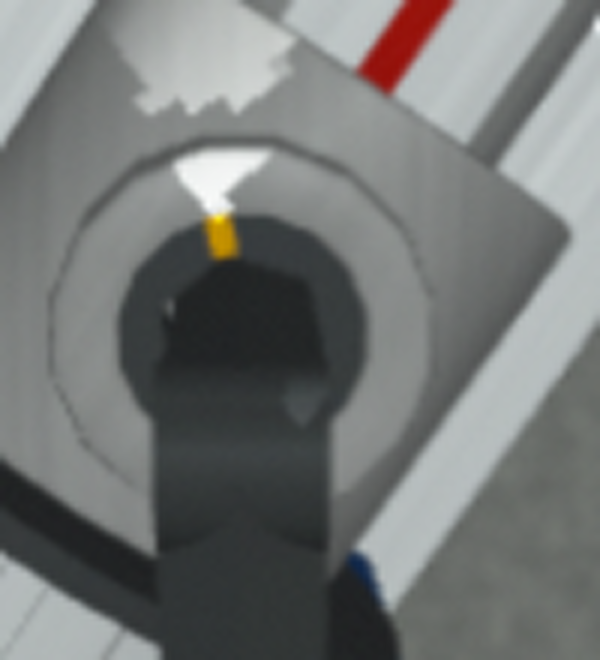

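```bash
python3 -m pendant '[[5,[0.2,-4.5,-0.3],5],[5,[0.2,-2.7,-0.2],3]]' 60;  python3 w.py w30;  python3 -m pendant '[[5,[0.2,-1.8,-0.1],2]]' 60; python3 w.py w31; python3 sock.py w31 95
```

```text
t: 19.2
tcp_pos: [0.5127, 0.1159, 0.1412]
orientation: [-0.634, 0.288, 0.663, 0.274]
wrist_force: [-5.2, 4.1, 5.5]
gripper_width: 0.0135
t 19.2 [0.5127 0.1159 0.1412] y yaw -136.8 xaxis [-0.0446 -0.0017 -0.999 ] w 0.0135 F [-5.2  4.1  5.5] T [0.61 0.69 0.17] q6 [0.21 0.31 1.88 0.01 0.99 2.6 ]
t: 19.35
tcp_pos: [0.5142, 0.1173, 0.1412]
orientation: [-0.63, 0.299, 0.658, 0.285]
wrist_force: [-3.6, 2.5, 4.5]
gripper_width: 0.014
t 19.35 [0.5142 0.1173 0.1412] y yaw -138.76 xaxis [-0.0444 -0.001  -0.999 ] w 0.014 F [-3.6  2.5  4.5] T [0.4  0.72 0.2 ] q6 [0.22 0.31 1.88 0.01 1.   2.63]
```

View pics/w31a.png

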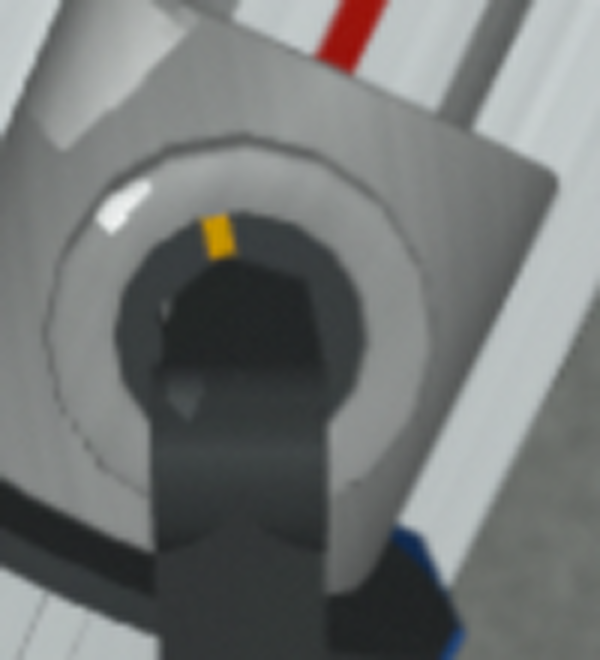

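```bash
python3 -m pendant '[[5,[0.2,-2.7,-0.2],3],[5,[0.1,-1.8,-0.1],2]]' 60;  python3 w.py w32; python3 sock.py w32 95
```

```text
t: 19.6
tcp_pos: [0.5177, 0.1203, 0.1411]
orientation: [-0.617, 0.326, 0.645, 0.312]
wrist_force: [-5.0, 1.9, 3.8]
gripper_width: 0.0134
t 19.6 [0.5177 0.1203 0.1411] y yaw -143.66 xaxis [-4.45e-02  2.00e-04 -9.99e-01] w 0.0134 F [-5.   1.9  3.8] T [0.37 0.79 0.35] q6 [0.22 0.32 1.87 0.01 1.   2.72]
```

View pics/w32a.png

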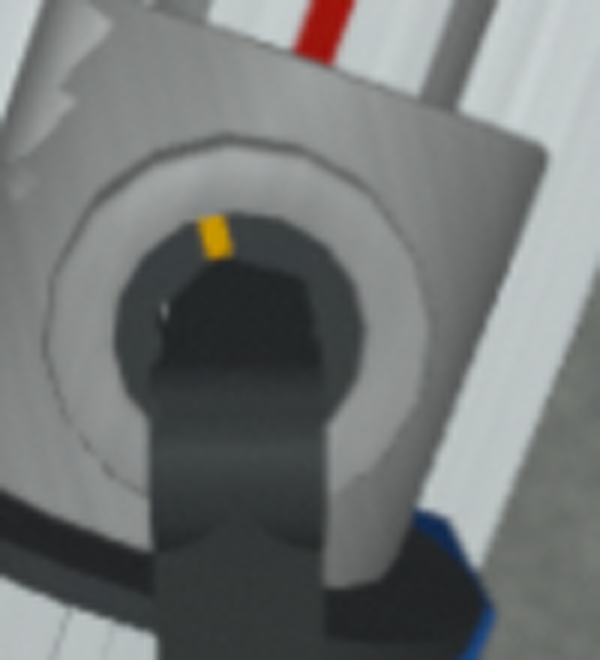

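```bash
python3 -m pendant '[[5,[0.1,-2.2,-0.1],2.5],[5,[0.1,-1.5,-0.1],1.5]]' 60;  python3 w.py w33; python3 sock.py w33 95
```

```text
t: 19.85
tcp_pos: [0.5203, 0.1221, 0.1409]
orientation: [-0.606, 0.347, 0.634, 0.332]
wrist_force: [-4.9, 2.4, 5.3]
gripper_width: 0.0132
t 19.85 [0.5203 0.1221 0.1409] y yaw -147.39 xaxis [-4.56e-02  6.00e-04 -9.99e-01] w 0.0132 F [-4.9  2.4  5.3] T [0.41 0.91 0.51] q6 [0.22 0.32 1.86 0.01 1.   2.79]
```

View pics/w33a.png

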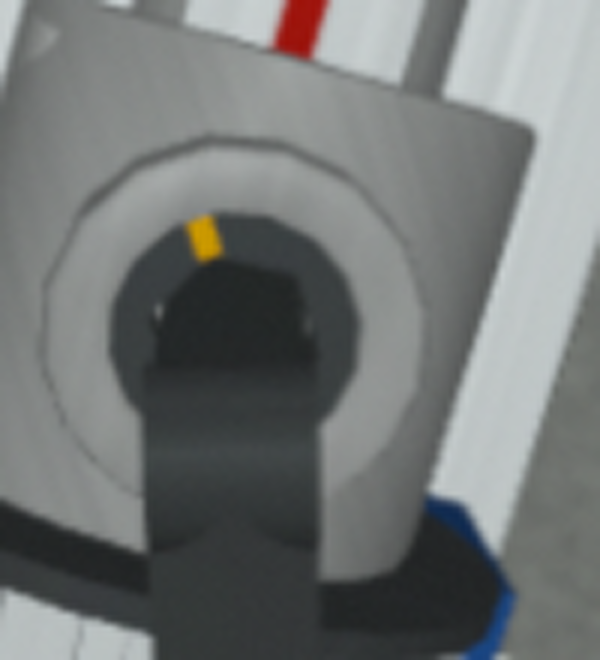

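```bash
python3 -m pendant '[[5,[0,2.7,-0.1],-3],[5,[0,2.7,-0.1],-3],[5,[0,0,0],0]]' 60;  python3 w.py w34; python3 sock.py w34 95; python3 -c "
from h import *
p,R,s=tool();print(R[2]*20)"
```

```text
t: 20.2
tcp_pos: [0.5158, 0.1187, 0.1413]
orientation: [-0.624, 0.309, 0.654, 0.296]
wrist_force: [-4.1, 2.4, 4.5]
gripper_width: 0.0136
t 20.2 [0.5158 0.1187 0.1413] y yaw -140.67 xaxis [-0.0454  0.0016 -0.999 ] w 0.0136 F [-4.1  2.4  4.5] T [0.38 0.72 0.12] q6 [0.22 0.31 1.87 0.01 1.   2.66]
[-19.97938822   0.68197052   0.59913474]
```

View pics/w34a.png

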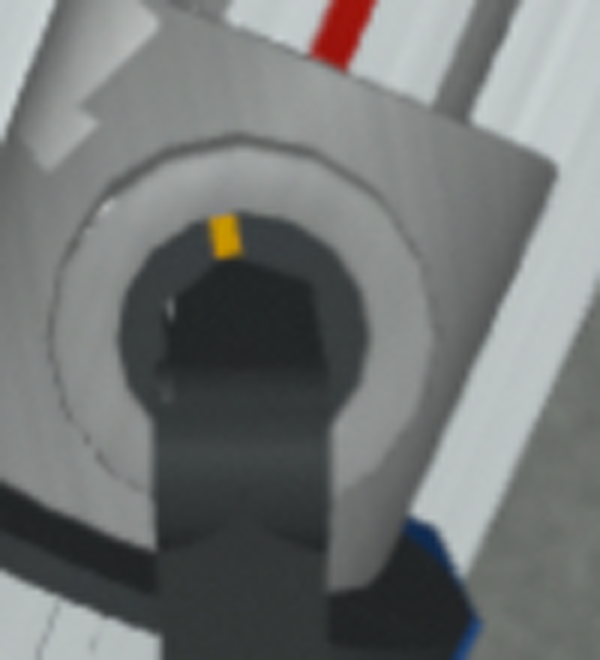

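```bash
python3 -m pendant '[[5,[0,1.8,-0.1],-2],[5,[-5,0.2,0.1],0],[5,[-6,0.2,0.2],0],[5,[-6,0.2,0.2],0],[5,[-10,0.3,0.3],0],[5,[0,0,0],0]]' 60;  python3 w.py w35; python3 sock.py w35 85
```

```text
t: 20.85
tcp_pos: [0.5162, 0.1165, 0.17]
orientation: [-0.629, 0.299, 0.657, 0.287]
wrist_force: [0.6, -0.7, -2.7]
gripper_width: 0.0134
t 20.85 [0.5162 0.1165 0.17  ] y yaw -138.92 xaxis [-0.0432  0.001  -0.9991] w 0.0134 F [ 0.6 -0.7 -2.7] T [ 0.08  0.04 -0.02] q6 [0.21 0.28 1.85 0.01 1.06 2.63]
```

View pics/w35a.png

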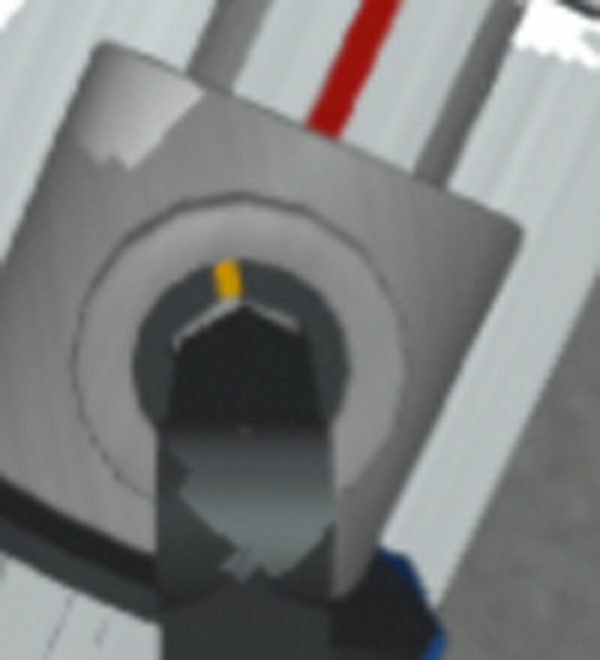

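```bash
python3 -m pendant '[[5,[-30,0,0],0],[5,[-40,0,0],0],[5,[-20,0,0],-7],[5,[0,0,0],-8],[5,[0,0,0],-8],[5,[0,0,0],-8],[5,[0,0,0],-8],[5,[0,0,0],-8],[5,[0,0,0],-3],[5,[0,30,-5],0],[5,[0,42,-5],0],[5,[0,42,-5],0],[5,[0,42,-5],0],[5,[0,42,-5],0],[5,[0,42,-5],0],[5,[0,42,-5],0],[5,[0,42,-5],0],[5,[0,38,-5],0],[5,[0,0,0],0]]' 60;  python3 w.py w36; python3 sock.py w36 85
```

```text
t: 22.8
tcp_pos: [0.5851, -0.2565, 0.257]
orientation: [-0.691, -0.021, 0.723, -0.02]
wrist_force: [0.6, 0.6, -2.6]
gripper_width: 0.0136
t 22.8 [ 0.5851 -0.2565  0.257 ] y yaw -86.7 xaxis [-4.50e-02 -7.00e-04 -9.99e-01] w 0.0136 F [ 0.6  0.6 -2.6] T [0.05 0.07 0.01] q6 [-0.41  0.36  1.52 -0.02  1.3   1.11]
```

View pics/w36.png

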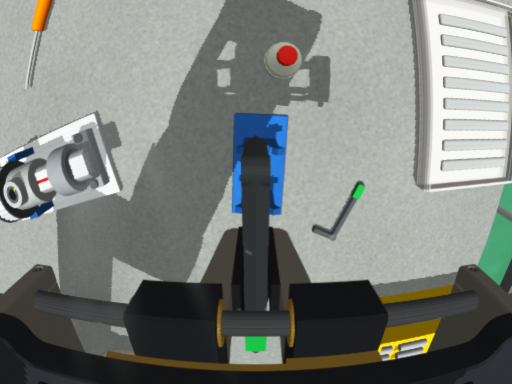

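```bash
python3 -m pendant '[[5,[0,7,4],2],[5,[30,0,0],0],[5,[40,0,0],0],[5,[40,0,0],0],[5,[10,0,0],0],[5,[0,0,0],0]]' 60;  python3 w.py w37; python3 sock.py w37 110
```

```text
t: 23.45
tcp_pos: [0.5751, -0.2579, 0.1362]
orientation: [-0.692, -0.006, 0.722, -0.006]
wrist_force: [-0.1, -0.6, -1.7]
gripper_width: 0.0135
t 23.45 [ 0.5751 -0.2579  0.1362] y yaw -89.01 xaxis [-4.330e-02  3.000e-04 -9.991e-01] w 0.0135 F [-0.1 -0.6 -1.7] T [-0.01  0.09  0.02] q6 [-0.41  0.46  1.66 -0.02  1.06  1.15]
```

View pics/w37.png

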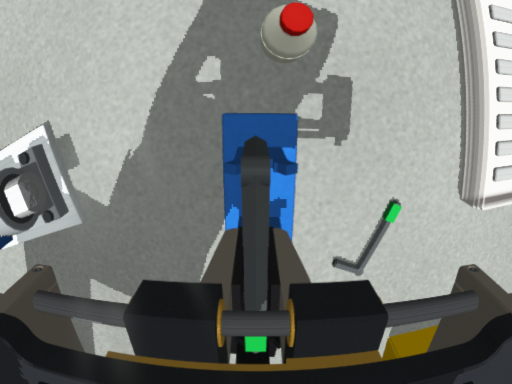

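View pics/w37a.png

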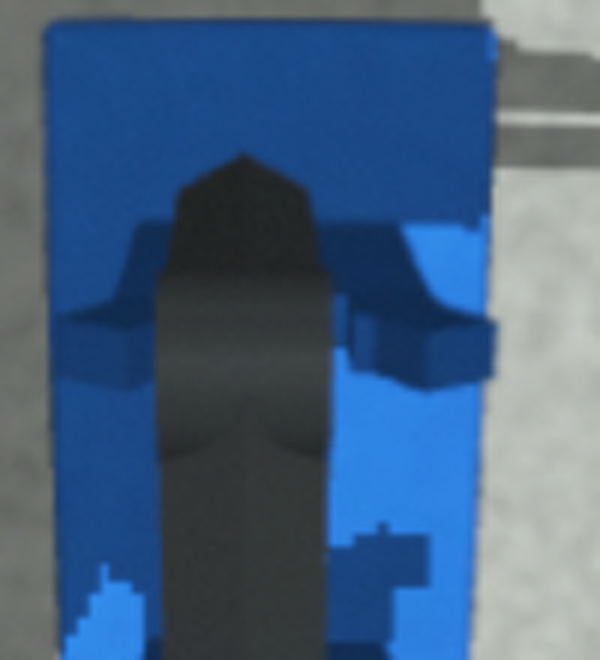

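```bash
python3 -m pendant '[[5,[0,5,-1],0],[5,[20,0,-0.8],0],[5,[20,0,-0.8],0],[5,[5,0,-0.8],0],[5,[0,0,0],0]]' 60;  python3 w.py w38; python3 sock.py w38 110
```

```text
t: 24.0
tcp_pos: [0.5842, -0.2663, 0.1015]
orientation: [-0.697, -0.004, 0.717, -0.008]
wrist_force: [1.2, 0.1, -2.5]
gripper_width: 0.0136
t 24.0 [ 0.5842 -0.2663  0.1015] y yaw -89.0 xaxis [-0.0283 -0.0067 -0.9996] w 0.0136 F [ 1.2  0.1 -2.5] T [-0.01  0.14  0.04] q6 [-0.42  0.51  1.67 -0.02  0.99  1.15]
```

View pics/w38.png

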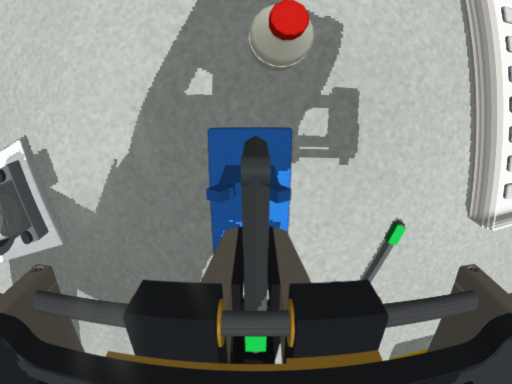

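View pics/w38a.png

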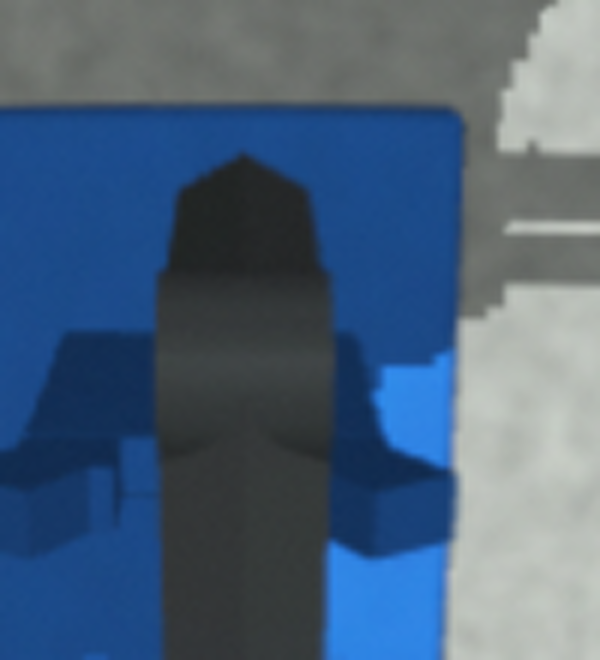

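```bash
python3 -m pendant '[[5,[3,-2.7,6],0],[5,[0,0,0],0],[5,[0,0,0],0]]' 60;  python3 w.py w39; python3 sock.py w39 110
```

```text
t: 24.35
tcp_pos: [0.5792, -0.2644, 0.1019]
orientation: [-0.698, -0.003, 0.716, -0.009]
wrist_force: [-0.4, 0.2, -2.4]
gripper_width: 0.0129
t 24.35 [ 0.5792 -0.2644  0.1019] y yaw -89.0 xaxis [-0.0242 -0.0086 -0.9997] w 0.0129 F [-0.4  0.2 -2.4] T [-0.03  0.07 -0.  ] q6 [-0.42  0.5   1.68 -0.02  0.98  1.15]
```

View pics/w39a.png

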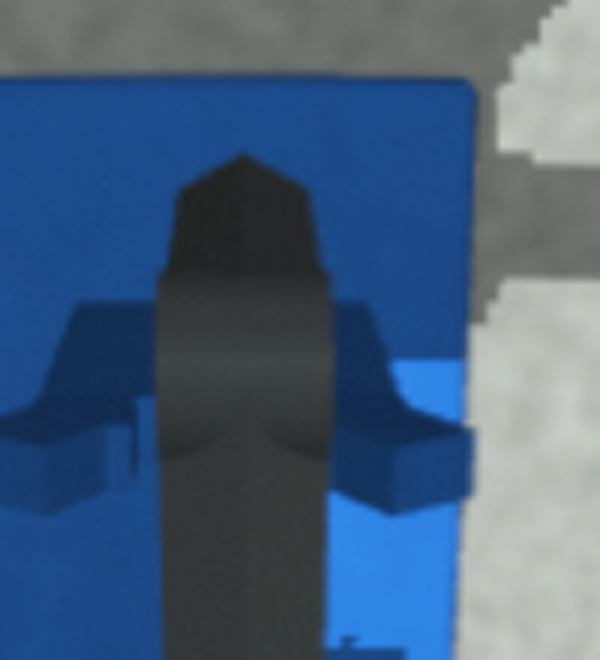

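```bash
python3 -m pendant '[[5,[12,-1.5,2],0],[5,[0,0,0],0],[5,[0,0,0],0]]' 60;  python3 w.py w40; python3 sock.py w40 110
```

```text
t: 24.7
tcp_pos: [0.5767, -0.2629, 0.0892]
orientation: [-0.698, -0.003, 0.716, -0.009]
wrist_force: [0.4, -0.9, -2.9]
gripper_width: 0.0137
t 24.7 [ 0.5767 -0.2629  0.0892] y yaw -89.0 xaxis [-0.0241 -0.0087 -0.9997] w 0.0137 F [ 0.4 -0.9 -2.9] T [ 0.    0.12 -0.02] q6 [-0.42  0.51  1.7  -0.02  0.95  1.15]
```

View pics/w40a.png

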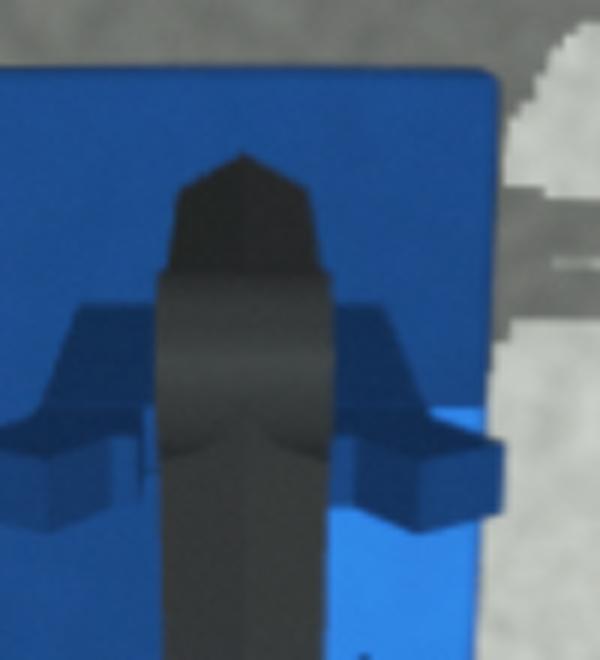

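```bash
python3 -m pendant '[[5,[12,-0.6,0],0],[5,[0,0,0],0],[5,[0,0,0],0],[5,[12,0,0],0],[5,[0,0,0],0],[5,[0,0,0],0]]' 60;  python3 w.py w41; python3 sock.py w41 110
```

```text
t: 25.35
tcp_pos: [0.5756, -0.2623, 0.0622]
orientation: [-0.698, -0.003, 0.716, -0.009]
wrist_force: [-0.4, -0.5, -2.8]
gripper_width: 0.0138
t 25.35 [ 0.5756 -0.2623  0.0622] y yaw -89.0 xaxis [-0.0255 -0.008  -0.9996] w 0.0138 F [-0.4 -0.5 -2.8] T [-0.03  0.17  0.01] q6 [-0.42  0.54  1.71 -0.02  0.9   1.15]
```

View pics/w41a.png

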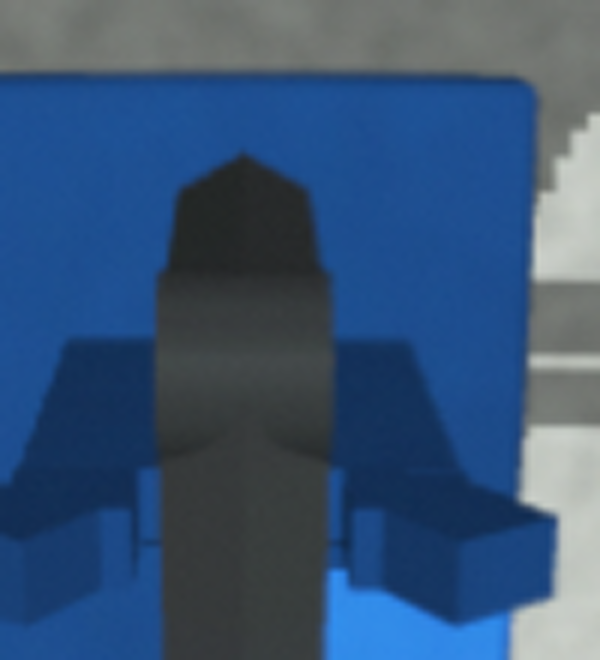

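```bash
python3 -m pendant '[[5,[6,0,0],0],[5,[0,0,0],0],[5,[0,0,0],0]]' 60;  python3 w.py w42; python3 -m pendant '[[5,[2,0,0],0],[5,[0,0,0],0]]' 60;  python3 w.py w43
```

```text
t: 25.7
tcp_pos: [0.5754, -0.2623, 0.0559]
orientation: [-0.698, -0.003, 0.716, -0.009]
wrist_force: [0.5, -0.3, -2.7]
gripper_width: 0.0132
t 25.7 [ 0.5754 -0.2623  0.0559] y yaw -89.0 xaxis [-0.0254 -0.0081 -0.9996] w 0.0132 F [ 0.5 -0.3 -2.7] T [0.05 0.11 0.01] q6 [-0.42  0.55  1.72 -0.02  0.89  1.15]
t: 25.95
tcp_pos: [0.5756, -0.2624, 0.0549]
orientation: [-0.698, -0.003, 0.716, -0.009]
wrist_force: [-1.3, 0.2, 1.6]
gripper_width: 0.0131
t 25.95 [ 0.5756 -0.2624  0.0549] y yaw -89.01 xaxis [-0.025  -0.0083 -0.9997] w 0.0131 F [-1.3  0.2  1.6] T [ 0.14  0.8  -0.  ] q6 [-0.42  0.55  1.72 -0.02  0.89  1.15]
```

```bash
python3 -m pendant '[[30,[0,0,0],0],[60,[0,0,0],0],[100,[0,0,0],0],[100,[0,0,0],0],[100,[0,0,0],0],[100,[0,0,0],0],[100,[0,0,0],0],[100,[0,0,0],0]]' 20;  python3 w.py w44; 
```

```text
t: 26.8
tcp_pos: [0.5768, -0.263, 0.0554]
orientation: [-0.699, -0.003, 0.715, -0.009]
wrist_force: [0.6, -0.7, -0.1]
gripper_width: 0.0752
t 26.8 [ 0.5768 -0.263   0.0554] y yaw -89.0 xaxis [-0.0224 -0.0095 -0.9997] w 0.0752 F [ 0.6 -0.7 -0.1] T [0.03 0.11 0.02] q6 [-0.42  0.55  1.72 -0.02  0.89  1.15]
```

View pics/w44.png

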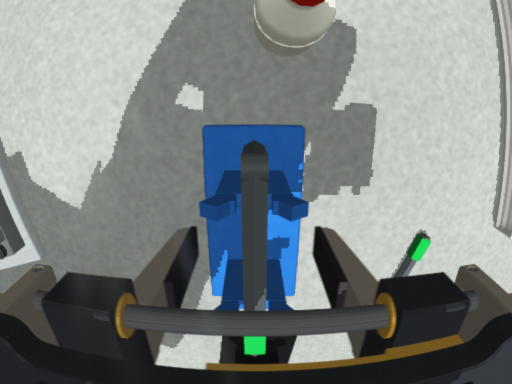

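Key lies in the slots as at the start. I raise the arm and check the whole scene.

```bash
python3 -m pendant '[[100,[0,0,0],0],[100,[-30,0,0],0],[100,[-40,0,0],0],[100,[-45,0,0],0],[100,[-45,0,0],0],[100,[-45,0,0],0],[100,[0,0,45],0],[100,[0,0,45],0],[100,[0,0,0],0]]' 20;  python3 w.py w45; python3 - <<'E'
from h import *
c=optics.camera("scene");crop(c["frame"],80,170,210,310,4,"s45.png");crop(c["frame"],220,110,330,230,5,"s45b.png")
c=optics.camera("top");cv2.imwrite("pics/top45.png",c["frame"][:,:,::-1])
E
```

```text
t: 27.75
tcp_pos: [0.4898, -0.2624, 0.2709]
orientation: [-0.699, -0.003, 0.715, -0.01]
wrist_force: [-0.5, 0.2, -0.4]
gripper_width: 0.0917
t 27.75 [ 0.4898 -0.2624  0.2709] y yaw -88.91 xaxis [-0.0226 -0.0101 -0.9997] w 0.0917 F [-0.5  0.2 -0.4] T [-0.01  0.17  0.  ] q6 [-0.48  0.2   1.71 -0.02  1.25  1.08]
```

View pics/s45.png

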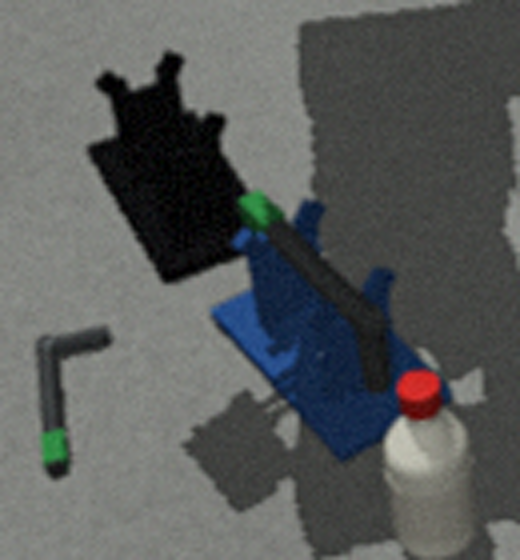

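View pics/s45b.png

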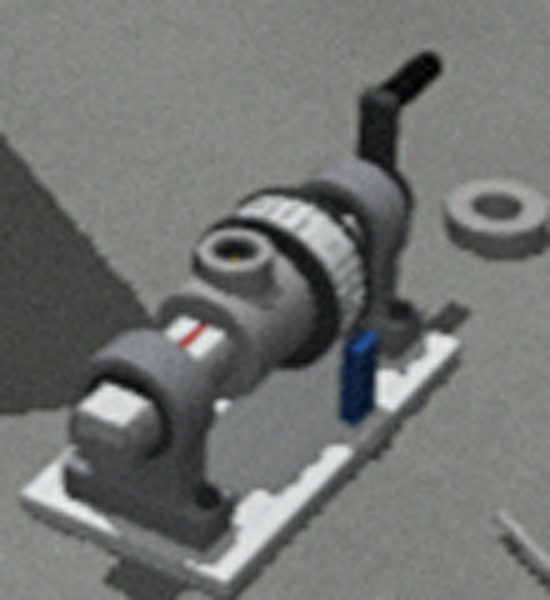

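View pics/top45.png

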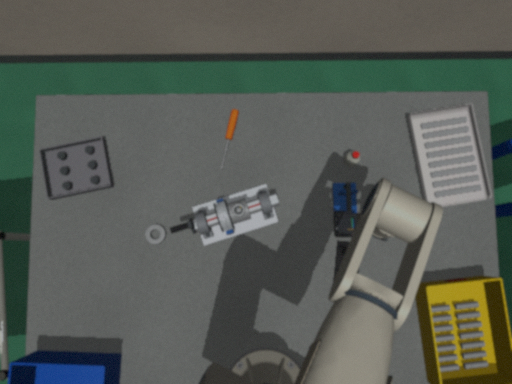

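View pics/w45.png

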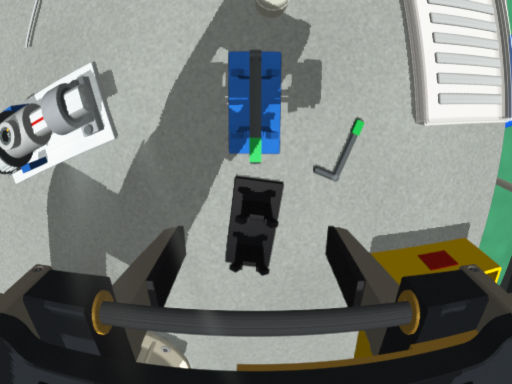

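```bash
python3 -c "
from h import *
print(robot.finish_job()); print(monitor.read_state()['t'])"
```

```text
the job is handed in; nothing more can be done
None
the job is handed in; nothing more can be done
```

I handed the job in at about 28 s of the 67 s allowed. The shaft is set, the screw is tight and the key is back in its rest.

- **Shaft:** I gripped the crank pin and turned it until the flat faced up. A close view put the red line within about 0.1 mm of the boss centre, and the crank within about 0.02 rad of upright. A later view from the scene camera still showed the crank upright.
- **Setscrew:** I seated the large key until it touched bottom at the expected depth. I then swung it clockwise until the yellow dot stopped moving and the torque rose. The dot read about 1.0 rad, and the same again after I backed off and lifted the key out. Each dot reading is good to about 2 or 3 degrees.
- **Key:** it hangs in both slots of the blue rest with the short arm down, and the gripper is open and clear. The bottle, bearing and screwdriver look unmoved.

**What did not go cleanly:**
- The tool drifted 2 to 2.5 degrees out of plumb during moves.
- One seating push, about 18 N down on the screw, pivoted the key a few degrees in the grip. It stayed fully in the socket.
- The top camera and the wrist camera placed the socket about 3 mm apart. I went by the wrist camera.

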